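# Clamp glued phone covers in the bonding fixture and fasten its lid

### The arm

A 6-joint arm with a two-finger parallel gripper is mounted at the origin on a cart in front of the work surface, level with it; the furniture and walls round the work are solid. World frame = base frame: x ahead of the robot, y to its left, z up, the work surface at z = 0. Lengths are in mm, angles in rad, forces in N, time in s.
With the tool pointing down it reaches from about 275 to 1000 mm from the base axis. Payload 8.4 kg.
Tool frame: the origin (TCP) lies at the very end of the fingers, on their centre line; the grasp point (between the pads) lies 19 mm behind it (r.pinch_z is the distance from the TCP to the grasp point, in mm); z points along the fingers, y is the line along which they close (so a half turn about z gives the same grasp; the last joint's range is limited). The gripper opens to 85 mm and grips with 20 to 120 N. Pads are 22 mm wide; open, the fingers measure 114 mm over their backs; the gripper's body (76 mm by 85 mm) begins 54 mm behind the grasp point. The pads swing forward as they close: fully open they stand 13 mm farther back than shut.
Start: joints at [-1.316, 0.353, 1.633, -0, 1.155, -0.002], TCP at [158.74, -604.508, 231.281] pointing down, gripper open.
Joint ranges: [-2.63, 2.63], [-0.92, 2.1], [0.06, 2.66], [-1.3, 4.44], [0, 2.69], [-3.02, 3.02]. Speed limits (rad/s): [2.22, 2.22, 2.79, 3.14, 3.14, 3.14].

### API

Orientations are given as [roll, pitch, yaw] about the fixed x, y, z axes, in that order (R = Rz(yaw) Ry(pitch) Rx(roll)).
In Python, from rig import r gives the robot as it stands.
- The arm moves only by the tool carry_out, never from a script. Its argument "series" is a list of rows, each a list of 7 numbers: the turn, a rotation vector about the tool's x, y, z as a fraction of full scale, then the shift along the tool's x, y, z as a fraction of full scale, then the gripper command: -1 is fully open, 1 is shut, values between are in proportion. A call has 1 to 8 rows; each row is the pose to reach, as a shift and turn from the pose commanded when the call began, along the tool's axes at that moment, turning the shorter way round; what a row does not reach only later rows make up. Full scale, the value 1, is 0.25 m for a shift and pi rad for a turn. A row lasts 1/8 s, in which the tool goes at most 62.5 mm and 10.7 degrees, less where a joint would pass 70% of its speed; a pose out of reach is approached as far as the arm can. A call with a number of a shift or a turn outside -1 to 1 is refused whole. A call with a gripper value outside its range is refused whole. The fingers move at their own pace and stop on an object; "force" is the grip in N (left out, the last holds). Time passes only in rows, so rows that repeat a pose let the fingers close. It gives the time, the measured TCP pose, the force, the opening and the grip force at its end, in the units of the state.
- r.sense(): the state, without advancing time (a new reading comes with each control period).
- r.grab_frame(name): name is "scene" or "top" or "wrist"; returns the picture (384x512x3 uint8, red, green, blue); there is no depth.
- r.get_calibration(name): a dict with "K" (3x3 intrinsics, pixels), "pose" (4x4, takes a point from camera to world coordinates). Camera axes: x right, y up, looking along -z (the intrinsics and any distortion apply to the point x, -y, -z); pixel columns grow to the right and rows downward; lengths in mm; the calibration is good to about 2 mm. A picture is of the moment at which its call begins: read the wrist's pose just before it. get_calibration takes no time and is no camera call; for the wrist camera it gives the pose at the moment of the call.
- r.sign_off(): hands the job in; it is judged then, once.
Trained networks look in the newest picture that a camera, given by its name, has taken for a name from the list of things; names that differ only in an ending like _2 or _b are one class to them, and where a whole thing is asked for, a point or a joint stands for the part that bears it (a point fixed in the world has none). Each returns a list of dicts, best first, with "score" (0 to 1); they miss things now and then, are a little off and sometimes report something else, mostly with a low value. They report only what shows in the picture. A call takes as long as a camera call. They do not tell look-alikes from the thing itself.
- r.silhouettes(camera, label): "region" (384x512 bool, what is visible of it) and "position" ([row, column] in pixels, amid what is visible of it).
The state is a dict: "clock": time; "qpos": joint angles; "qvel": joint speeds; "joint_efforts": joint torques, N m; "eef_pos": TCP position; "tcp_rot": TCP orientation; "contact_force": force on the tool from outside, world axes, zero at the start; "wrist_torque": the same for the moment, N m; "opening": opening from 0.0 (shut) to 1.0 (fully open); "grasp_force": force on a finger pad.
Only numpy, scipy, OpenCV 4.12 (cv2) and the standard library are available. Lean on these libraries where they do the work, as an engineer would, in place of code of your own. Each camera call takes 0.05 s, during which the arm holds its last target. There are 200 camera calls.

### The job

The glue on the black phone back covers is fresh: clamp them in the bonding fixture. Turn both red turnbuttons clear and raise the lid, lay every cover that is there flat and square in a nest of its own size (the large one in the middle, small ones at the sides, either way round), then shut the lid fully and turn both turnbuttons square across its front edge to fasten it. Leave the other things on the bench where they are.

Things in the scene. Friction and masses are not known exactly. Their poses are not given: they have to be found in the camera images.
- cover_a1_mid (a point): Small black phone back cover, 112 x 54 x 8 mm (the two small ones are alike). Point at its centre, half-way up; x along its length, y across, z out of its back. Starts flat on the bench, back up, its length within 0.35 rad of world x. About 40 g; take it by its long edges at mid-length. May be absent.
- cover_a2_mid (a point): The other small black phone back cover, 112 x 54 x 8 mm. Point at its centre, half-way up; x along its length, y across, z out of its back. Starts flat on the bench, back up, its length within 0.35 rad of world x. About 40 g; take it by its long edges at mid-length. May be absent.
- cover_c_mid (a point): Large black phone back cover, 124 x 60 x 8 mm. Point at its centre, half-way up; x along its length, y across, z out of its back. Starts flat on the bench, back up, its length within 0.35 rad of world x. About 40 g; take it by its long edges at mid-length. May be absent.
- nest_left (a point): Left nest of the clamp, for a small cover: white block with a flat recess 5 mm deep for 112 x 54 mm, 1.75 mm of play each side; no rim along the middle 55 mm of its long sides, for the fingers; 25 mm free between covers. Point: centre of a seated cover, 4 mm above the recess floor (floor 24 mm, rim 29 mm above the bench). x along the recess (to the hinge), y left, z up.
- nest_mid (a point): Middle nest of the clamp, for the large cover: white block with a flat recess 5 mm deep for 124 x 60 mm, 1.75 mm of play each side; no rim along the middle 67 mm of its long sides, for the fingers; 25 mm free between covers. Point: centre of a seated cover, 4 mm above the recess floor (floor 24 mm, rim 29 mm above the bench). x along the recess (to the hinge), y left, z up.
- nest_right (a point): Right nest of the clamp, for a small cover: white block with a flat recess 5 mm deep for 112 x 54 mm, 1.75 mm of play each side; no rim along the middle 55 mm of its long sides, for the fingers; 25 mm free between covers. Point: centre of a seated cover, 4 mm above the recess floor (floor 24 mm, rim 29 mm above the bench). x along the recess (to the hinge), y left, z up.
- lid (a joint): Angle of the clamp's lid, rad: 0 shut, grows as its front edge is raised, stop at 1.85. Blue frame 262 wide, 152 deep, 8 mm thick, clear pane, rubber pads below; shut, its top is 44 mm above the bench. 0.3 kg; its stiff hinge (0.3 N m) holds it at any angle. Beyond 1.5 the nests are free from above. Turnbuttons over its edge, or covers not seated, block it.
- lid_bar (a point): Middle of the lid's handle: black round bar 12 mm thick, 104 mm long, 36 mm ahead of the front edge, on two steel arms 46 mm either side of this point. Shut, it is 40 mm above the bench, with only the bench under it. Moves with the lid, radius 188 mm round lid_hinge. y along the bar.
- lid_hinge (a point): Middle of the lid's hinge axis at the back of the clamp, 40 mm above the bench. Axes fixed to the clamp: x straight back (away from the handle), y left along the hinge axis, z up. The clamp is fixed to the bench; its base is 286 mm wide and reaches 154 mm ahead of and 14 mm behind this axis, plus an ear under each turnbutton.
- turnbutton_left (a joint): Angle of the left turnbutton, rad: 0 with its tongue parallel to the lid's front edge, pointing outward (to the left), clear of the lid; 1.57 (stop) straight back across the lid's front edge, fastening it. Grows clockwise seen from above. Clear of the lid below 0.25. Stays where it is left (friction 0.05 N m).
- turnbutton_left_grip (a point): On the pin of the left turnbutton, at mid-height of its red upright wing, 66 mm above the bench. Wing: 9 mm thick, 32 mm long (along the tongue), from 52 to 78 mm above the bench, on a steel tongue 6 mm thick, 16 mm wide, reaching 42 mm from the pin. The pin stands 18 mm ahead of the lid's front edge. Axes turn with it: y along wing and tongue.
- turnbutton_right (a joint): Angle of the right turnbutton, rad: 0 with its tongue parallel to the lid's front edge, pointing outward (to the right), clear of the lid; 1.57 (stop) straight back across the lid's front edge, fastening it. Grows counter-clockwise seen from above. Clear of the lid below 0.25. Stays where it is left (friction 0.05 N m).
- turnbutton_right_grip (a point): On the pin of the right turnbutton, at mid-height of its red upright wing, 66 mm above the bench. Wing: 9 mm thick, 32 mm long (along the tongue), from 52 to 78 mm above the bench, on a steel tongue 6 mm thick, 16 mm wide, reaching 42 mm from the pin. The pin stands 18 mm ahead of the lid's front edge. Axes turn with it: y along wing and tongue.
- flux_syringe: Bystander, loose on the bench: amber flux syringe with a yellow cap, 96 mm long, lying down. Origin at its underside.
- kapton_tape: Bystander, loose on the bench: roll of amber tape, 52 mm across, 12 mm high. Origin at its underside.
- solder_spool: Bystander, loose on the bench: spool of solder wire, 47 mm across, 25 mm high. Origin at its underside.
- phone_frame: Bystander, loose on the bench: opened phone frame with its green board, 136 x 68 x 7 mm, lying flat. Origin at its underside.
- screwdriver_violet: Bystander, loose on the bench: small screwdriver, 147 mm long, 13 mm thick, lying down. Origin at its underside.
Not all that is in view belongs to the job. What is shaped like the part that bears cover_c_mid but blue is not meant.

How it is judged (in metres and radians):
On the way, in this order (a step that is already met when the one before it is completed fails the run):
1. the lid is raised (beyond 1.2 rad), its turnbuttons turned clear (value of joint lid above 1.2 rad), for 0.2 s.
2. every cover lies seated in a nest of its size (((horizontal distance between cover_a1_mid and nest_left below 0.004 m and z of cover_a1_mid in the frame of nest_left below 0.0015 m and angle between cover_a1_mid's own z axis and vertical below 0.03 rad and angle between the x axis of cover_a1_mid and the x axis of nest_left, either way round below 0.06 rad) or (horizontal distance between cover_a1_mid and nest_right below 0.004 m and z of cover_a1_mid in the frame of nest_right below 0.0015 m and angle between cover_a1_mid's own z axis and vertical below 0.03 rad and angle between the x axis of cover_a1_mid and the x axis of nest_right, either way round below 0.06 rad)) and ((horizontal distance between cover_a2_mid and nest_left below 0.004 m and z of cover_a2_mid in the frame of nest_left below 0.0015 m and angle between cover_a2_mid's own z axis and vertical below 0.03 rad and angle between the x axis of cover_a2_mid and the x axis of nest_left, either way round below 0.06 rad) or (horizontal distance between cover_a2_mid and nest_right below 0.004 m and z of cover_a2_mid in the frame of nest_right below 0.0015 m and angle between cover_a2_mid's own z axis and vertical below 0.03 rad and angle between the x axis of cover_a2_mid and the x axis of nest_right, either way round below 0.06 rad)) and (horizontal distance between cover_c_mid and nest_mid below 0.004 m and z of cover_c_mid in the frame of nest_mid below 0.0015 m and angle between cover_c_mid's own z axis and vertical below 0.03 rad and angle between the x axis of cover_c_mid and the x axis of nest_mid, either way round below 0.06 rad)), for 0.2 s.
3. the lid is shut over the seated covers (all of step 2 and value of joint lid below 0.03 rad), for 0.2 s.
At the end, for the whole second after the job is handed in: Every cover that is there lies in a nest of its own size (centre within 4 mm, no more than 1.5 mm high, level within 0.03 rad, square within 0.06 rad), the lid is shut (below 0.03 rad) and both turnbuttons lie across its front edge (beyond 1.2 rad) (all of step 3 and value of joint each of turnbutton_left, turnbutton_right above 1.2 rad); the robot touches nothing.
It fails at once if one of the other things on the bench is moved by more than 3 cm (distance of any of flux_syringe, kapton_tape, solder_spool, phone_frame, screwdriver_violet from where it was at the start of the episode above 0.03 m).
Of cover_a1, cover_a2, cover_c only 2 to 3 are there at a start; the rules pass over those that are not, and their reading is None.
At some moment in a run one of cover_a1, cover_a2, cover_c may be knocked a few centimetres aside while the robot is not near it.
Once in a run the grip may slacken for a moment while it holds something.
It also fails if it takes over 210 s, if anything falls off the work surface, if the arm or the gripper's body presses on something with over 40 N, if the wrist force passes 120 N, or if a joint passes its speed limit or range.

## Working session

There is one attempt and no reset: what is moved stays moved. The work goes in short steps, Python scripts to look and compute and a tool call to move; the robot and the scene stay as the last step left them, time stands still between calls to the robot, and variables do not carry over. Pictures are saved under pics/ and viewed, at most 14 in all, crops included, and the job is handed in when it is done.

Besides the shell and the picture viewer there is one more tool, called after "Call:" as name(argument=value, ...), one argument or row to a line, values as JSON. carry_out: Moves the arm, as the interface text tells. Its arguments: {"type":"object","properties":{"series":{"type":"array"},"force":{"type":"number"}},"required":["series"]}

```bash
ls; mkdir -p pics; python3 - <<'E'
from rig import r
import cv2,numpy as np
s=r.sense();print(s)
for n in("scene","top"):
    im=r.grab_frame(n);cv2.imwrite(f"pics/{n}0.png",im[:,:,::-1]);c=r.get_calibration(n);print(n,np.round(c["K"],1).tolist(),np.round(c["pose"],3).tolist(),[k for k in c])
im=cv2.imread("pics/top0.png");cv2.imwrite("pics/top0b.png",cv2.resize(im,(800,600)))
E
```

```text
pics
{'clock': 0.0, 'qpos': array([-1.31643183e+00,  3.53630677e-01,  1.63415443e+00,  3.13022470e-05,
        1.15521760e+00, -2.40939091e-03]), 'qvel': array([-0.00095038,  0.00045749, -0.00099015,  0.00012348, -0.00102622,
        0.00201067]), 'joint_efforts': array([-3.29085546e-03, -6.05262423e+01, -3.42065084e+01,  3.66061920e-05,
        9.29304137e-03,  4.83028188e-06]), 'eef_pos': array([ 158.60567317, -604.03062446,  230.56392022]), 'tcp_rot': array([-3.14018267e+00, -3.20173190e-05,  2.56761204e-01]), 'contact_force': array([0.03827201, 0.09986915, 0.10903524]), 'wrist_torque': array([ 0.05960739, -0.03514192, -0.00468927]), 'grasp_force': 0.0, 'opening': 1.0010916888489392}
scene [[394.6, 0.0, 257.0], [0.0, 394.6, 182.4], [0.0, 0.0, 1.0]] [[-0.697, 0.393, -0.6, -332.917], [-0.717, -0.37, 0.591, 771.34], [0.011, 0.842, 0.54, 860.815], [0.0, 0.0, 0.0, 1.0]] ['K', 'pose']
top [[452.2, 0.0, 256.0], [0.0, 452.2, 189.4], [0.0, 0.0, 1.0]] [[0.337, 0.902, -0.27, 18.192], [-0.941, 0.324, -0.092, -232.767], [0.005, 0.286, 0.958, 1861.986], [0.0, 0.0, 0.0, 1.0]] ['K', 'pose']
```

View pics/top0b.png

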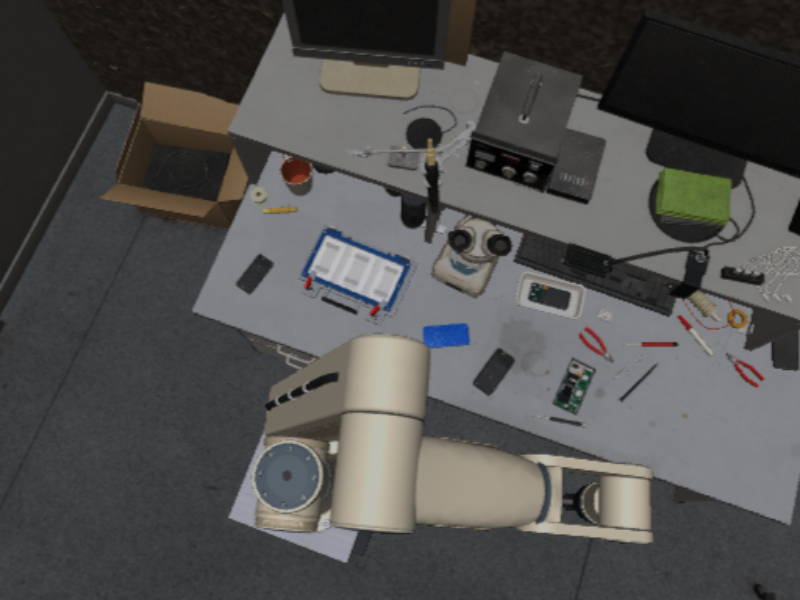

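View pics/scene0.png

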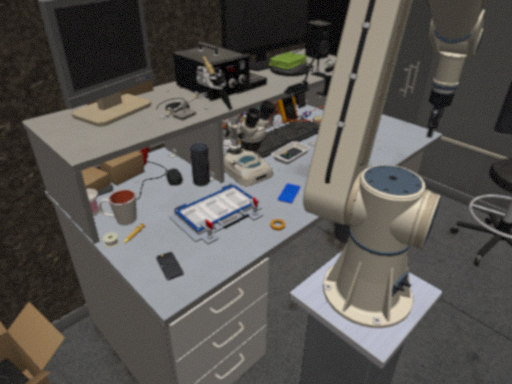

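Top (800x600): clamp at (357,270) with red turnbuttons (308,283), (376,310) and its bar at (340,305). The black covers are at (254,273) and (494,371), and the blue look-alike is at (446,335). A dark device in the white tray at (550,293) and a black item at (785,345) could also be mistaken for covers. Scene view: cover at (169,265), tape at (278,225).

```bash
cat > h.py <<'E'
from rig import r
import cv2,numpy as np
from scipy.spatial.transform import Rotation as R
def cal(n):
    c=r.get_calibration(n);return np.array(c["K"]),np.array(c["pose"])
def ray(c,row,col):
    K,T=c;d=np.array([(col-K[0,2])/K[0,0],-(row-K[1,2])/K[1,1],-1.]);return T[:3,3],T[:3,:3]@d
def onz(c,row,col,z):
    o,d=ray(c,row,col);return o+d*(z-o[2])/d[2]
def proj(c,P):
    K,T=c;p=(np.atleast_2d(P)-T[:3,3])@T[:3,:3];p=p*[1,-1,-1];q=p@K.T;return q[:,:2]/q[:,2:]  # col,row
def tri(obs):
    A=np.zeros((3,3));b=np.zeros(3)
    for c,row,col in obs:
        o,d=ray(c,row,col);d=d/np.linalg.norm(d);M=np.eye(3)-np.outer(d,d);A+=M;b+=M@o
    return np.linalg.solve(A,b)
def rect(c,reg,z):
    "min-area rect of region's contour on plane z: centre, (long,short), angle of long"
    reg=reg.astype(np.uint8);cs,_=cv2.findContours(reg,0,2);k=max(cs,key=cv2.contourArea)[:,0,:]
    P=np.array([onz(c,v,u,z)[:2] for u,v in k],np.float32)
    (x,y),(w,h),a=cv2.minAreaRect(P);a=np.radians(a)
    if w<h:w,h,a=h,w,a+np.pi/2
    a=(a+np.pi/2)%np.pi-np.pi/2
    return np.round([x,y,w,h],1),round(a,3)
E
python3 - <<'E'
from h import *
for n in("top","scene"):
    c=cal(n)
    for l in ["cover_a1_mid","cover_c_mid","lid","lid_bar","turnbutton_left","turnbutton_right","flux_syringe","kapton_tape","solder_spool","phone_frame","screwdriver_violet"]:
        for d in r.silhouettes(n,l):
            if d["score"]<.2: continue
            p=d["position"];z=8 if "cover" in l else 10
            print(n,l,round(d["score"],2),np.round(p),np.round(onz(c,*p,z)[:2]),*rect(c,d["region"],z))
E
```

```text
top cover_a1_mid 0.22 [174. 161.] [469. 354.] [467.2 345.1 115.   60.1] -0.27
top cover_c_mid 0.76 [215. 284.] [ 474. -202.] [ 480.4 -207.1  128.5   63.5] -1.123
top lid 0.56 [169. 229.] [586.  86.] [574.   85.5 270.2 161. ] 1.496
top lid 0.37 [174. 230.] [567.  74.] [556.1  78.2 291.  211.6] 1.501
top lid_bar 0.64 [170. 228.] [585.  88.] [571.3  86.1 264.  162.2] 1.52
top lid_bar 0.39 [174. 162.] [466. 351.] [466.  343.7 110.9  53.3] -0.26
top turnbutton_left 0.43 [182. 201.] [492. 179.] [502.1 192.3  48.9  17.9] 0.069
top turnbutton_right 0.73 [171. 231.] [582.  75.] [574.   84.2 264.1 166.9] 1.51
top flux_syringe 0.59 [135. 180.] [663. 349.] [663.9 351.9  79.7  14.4] -1.225
top solder_spool 0.53 [125. 166.] [685. 424.] [685.3 423.8  50.5  37.6] 0.818
top phone_frame 0.77 [249. 368.] [ 456. -576.] [ 463.7 -570.6  131.8   65.3] -0.125
top screwdriver_violet 0.59 [178. 228.] [548.  75.] [556.9  79.2 287.5 210.8] 1.518
top screwdriver_violet 0.53 [268. 369.] [ 383. -600.] [ 371.3 -602.6   24.4    4. ] -1.473
scene cover_c_mid 0.79 [193. 288.] [ 477. -197.] [ 476.  -199.4  125.4   57.2] -1.156
scene lid 0.92 [208. 221.] [580.  54.] [581.7  57.3 273.6 213.2] 1.499
scene lid_bar 0.76 [208. 219.] [581.  61.] [580.8  57.1 282.7 216.1] 1.502
scene turnbutton_left 0.59 [223. 210.] [540. 138.] [532.6 147.9  50.8  36.5] -0.04
scene turnbutton_right 0.51 [204. 252.] [518. -41.] [523.5 -58.3  63.7  29.6] -0.756
scene turnbutton_right 0.5 [208. 220.] [580.  59.] [581.   58.9 278.7 216.1] 1.502
scene flux_syringe 0.59 [232. 132.] [678. 353.] [668.  346.8  99.6  24.7] -1.13
scene solder_spool 0.75 [240. 115.] [680. 416.] [690.8 422.4  77.8  45.7] -0.236
scene solder_spool 0.47 [210. 217.] [577.  74.] [578.2  58.5 271.7 210.4] 1.5
scene phone_frame 0.46 [214. 214.] [567.  99.] [570.1  73.5 313.1 243.1] 1.51
scene screwdriver_violet 0.38 [213. 215.] [569.  91.] [569.8  71.7 312.1 239.1] 1.513
```

```bash
cat >> h.py <<'E'
def to(p,yaw,pitch=0,s=None):
    "fractions from measured pose to TCP p, tool down with yaw (and tilt pitch)"
    s=s or r.sense();A=R.from_euler("xyz",s["tcp_rot"]);B=R.from_euler("xyz",[np.pi,pitch,yaw])
    v=(A.inv()*B).as_rotvec()/np.pi;d=A.inv().apply(np.array(p)-s["eef_pos"])/250
    n=max(np.linalg.norm(d)*250/62.5,np.linalg.norm(v)*180/10.7)
    print("to",np.round(p,1),np.round(yaw,3),":",[float(x) for x in np.round(np.r_[v,d],4)],"rows",round(n,1));return v,d
def dark(c,im,z,thr=70):
    g=im.max(2);m=(g<thr).astype(np.uint8);return m
E
python3 - <<'E'
from h import *
K,T=cal("wrist");s=r.sense();A=R.from_euler("xyz",s["tcp_rot"]).as_matrix()
print(K,"cam in tool",np.round(A.T@(T[:3,3]-s["eef_pos"]),1),"cam axes in tool\n",np.round(A.T@T[:3,:3],3))
c=cal("top");im=cv2.imread("pics/top0.png")
m=dark(c,im,8,75)
n,l,st,ce=cv2.connectedComponentsWithStats(m)
for i in range(1,n):
    u,v=ce[i]
    if st[i,4]>100 and 120<v<270 and st[i,4]<2000: print(ce[i],st[i,4],*rect(c,l==i,8))
print(proj(c,[[450,0,0],[450,100,0],[450,-100,0],[350,0,0],[350,100,0],[350,-100,0]]))
to([450,0,430],0)
to([420,-350,430],0.257)
E
```

```text
[[284.87799773   0.         254.86752356]
 [  0.         284.87799773 189.40602536]
 [  0.           0.           1.        ]] cam in tool [  67.3   -0.  -143.6] cam axes in tool
 [[-0.     0.963  0.268]
 [ 1.    -0.     0.001]
 [ 0.001  0.268 -0.963]]
[294.         154.21164021] 189 [ 736.1 -160.1   94.5   66.6] 0.374
[318.32828283 157.57575758] 198 [ 755.2 -259.6  109.4   68.3] -0.174
[162.66206897 174.96551724] 290 [465.8 346.6 108.6  52.2] -0.255
[474.09947644 176.55497382] 191 [ 917.6 -923.8  116.7   37.4] -1.428
[351.69818182 189.52      ] 275 [ 679.9 -437.9  107.3   53.2] -1.499
[315.62842893 237.53366584] 401 [ 429.5 -357.8  123.6   57.1] -0.299
[362.44711538 250.64423077] 208 [ 447.1 -567.4  101.5   65.1] -0.12
[205.96774194 243.49193548] 124 [252.   61.9  90.3  26.6] -0.899
[[236.68334971 205.08392746]
 [214.73939502 197.41444372]
 [258.83843307 212.82720136]
 [228.36286832 226.81968355]
 [206.14769428 218.9363188 ]
 [250.79484346 234.7799832 ]]
to [450   0 430] 0 : [-0.0, 0.0, 0.0817, 1.741, -2.0428, -0.7949] rows 11.2
to [ 420 -350  430] 0.257 : [-0.0, 0.0, -0.0001, 1.2694, -0.7192, -0.7949] rows 6.6
```

Call:
carry_out(
  series=[
    [0,0,0,0.85,-1,-0.8,-1],
    [0,0,0,0.85,-1,-0.8,-1],
    [0,0,0,0.85,-1,-0.8,-1],
    [0,0,0,0.85,-1,-0.8,-1],
    [0,0,0,0.85,-1,-0.8,-1],
    [0,0,0,0.85,-1,-0.8,-1],
    [0,0,0,0.85,-1,-0.8,-1],
  ],
)

```text
clock: 2.08
eef_pos: [302.2, -307.0, 434.0]
tcp_rot: [3.138, -0.003, 0.26]
contact_force: [-0.1, -0.2, -0.9]
opening: 1.003
grasp_force: 0.0
```

Call:
carry_out(
  series=[
    [0,0,0.08,0.85,-1,0,-1],
    [0,0,0.08,0.85,-1,0,-1],
    [0,0,0.08,0.85,-1,0,-1],
    [0,0,0.08,0.85,-1,0,-1],
    [0,0,0.08,0.85,-1,0,-1],
    [0,0,0.08,0.85,-1,0,-1],
    [0,0,0.08,0.85,-1,0,-1],
  ],
)

```text
clock: 2.95
eef_pos: [443.3, -12.1, 430.3]
tcp_rot: [3.141, 0.001, 0.008]
contact_force: [0.2, -1.1, 0.5]
opening: 1.001
grasp_force: 0.0
```

```bash
python3 - <<'E'
from h import *
c=cal("wrist");im=r.grab_frame("wrist");cv2.imwrite("pics/w1.png",cv2.resize(im[:,:,::-1],(768,576)))
for n in("wrist","scene"):
    if n=="scene": c=cal(n);im=r.grab_frame(n);cv2.imwrite("pics/scene1.png",im[:,:,::-1])
    for l in ["cover_a1_mid","cover_c_mid","lid","lid_bar","turnbutton_left","turnbutton_right","flux_syringe","kapton_tape","solder_spool","screwdriver_violet"]:
        for d in r.silhouettes(n,l):
            if d["score"]<.3: continue
            p=d["position"];z=8 if "cover" in l else 44 if "lid" in l else 66 if "turn" in l else 10
            print(n,l,round(d["score"],2),np.round(p),np.round(onz(c,*p,z)[:2]),*rect(c,d["region"],z))
E
```

```text
wrist cover_a1_mid 0.54 [ 76. 201.] [570.  89.] [551.5  86.4 291.1 218.7] 1.51
wrist cover_c_mid 0.84 [126. 355.] [ 482. -206.] [ 479.5 -204.5  123.9   60.9] -1.157
wrist cover_c_mid 0.72 [152. 426.] [ 432. -351.] [ 430.5 -354.1  124.8   64.5] -0.289
wrist lid 0.79 [ 79. 198.] [561.  88.] [545.7  83.4 262.6 198.5] 1.508
wrist lid_bar 0.63 [ 75. 201.] [568.  83.] [544.9  83.9 262.8 199.6] 1.51
wrist turnbutton_left 0.87 [125. 145.] [483. 181.] [488.  181.2  59.   24.4] -0.103
wrist flux_syringe 0.97 [16. 50.] [666. 351.] [666.9 356.3 100.1  23.4] -1.241
wrist kapton_tape 0.86 [175. 260.] [384. -23.] [373.7 -28.8  52.3  49.1] 0.008
wrist solder_spool 0.62 [10. 10.] [675. 418.] [675.1 417.5  41.   30.9] -1.563
wrist solder_spool 0.49 [ 75. 201.] [572.  89.] [547.6  90.7 278.6 211.7] 1.504
wrist screwdriver_violet 0.5 [187. 509.] [ 362. -534.] [ 361.2 -532.5   11.3    6.4] -1.563
scene cover_c_mid 0.71 [194. 289.] [ 472. -194.] [ 477.2 -201.9  133.9   61.4] -1.157
scene cover_c_mid 0.7 [175. 318.] [ 482. -385.] [ 457.8 -345.4   85.    47.9] -0.984
scene lid 0.59 [207. 220.] [549.  83.] [561.5  83.2 266.6 165.3] 1.517
scene lid_bar 0.74 [208. 216.] [554.  96.] [544.5  86.  269.1 207.2] 1.528
scene lid_bar 0.73 [202. 252.] [496. -21.] [490.3 -23.6  36.7  17.9] -0.769
scene turnbutton_left 0.61 [224. 207.] [485. 190.] [476.1 190.5  49.6  31.1] -0.125
scene flux_syringe 0.56 [233. 134.] [668. 352.] [667.9 351.2  89.3  14.2] -1.2
scene solder_spool 0.72 [241. 114.] [677. 421.] [691.7 423.7  69.7  40.2] -0.293
scene screwdriver_violet 0.39 [203. 256.] [516. -60.] [519.9 -56.2  58.9  25.1] -0.488
```

View pics/w1.png

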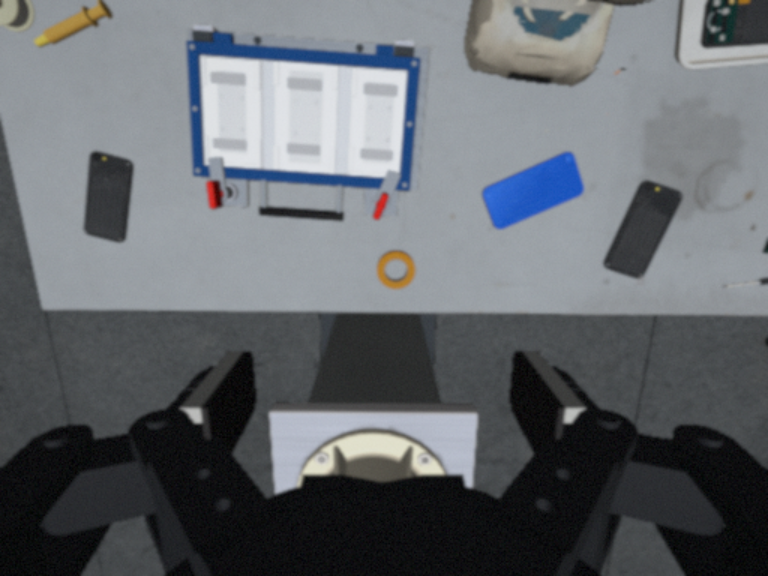

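Wrist view (768x576): two black covers only, at (109,196) and (643,229). The blue decoy is at (532,190), the clamp at (305,115), the left turnbutton's red wing at (214,193), the right one's at (380,206), the bar at (301,213) and the tape at (396,269). Next is a closer look at the clamp.

```bash
python3 - <<'E'
from h import *
to([530,80,250],-0.06)
E
```

```text
to [530  80 250] -0.06 : [-0.0, 0.0, 0.0209, 0.3508, -0.3697, 0.7251] rows 3.5
```

Call:
carry_out(
  series=[
    [0,0,0.02,0.35,-0.37,0.72,-1],
    [0,0,0.02,0.35,-0.37,0.72,-1],
    [0,0,0.02,0.35,-0.37,0.72,-1],
    [0,0,0.02,0.35,-0.37,0.72,-1],
    [0,0,0.02,0.35,-0.37,0.72,-1],
    [0,0,0.02,0.35,-0.37,0.72,-1],
  ],
)

```text
clock: 4.8
eef_pos: [529.9, 79.7, 252.3]
tcp_rot: [3.141, -0.001, -0.057]
contact_force: [-0.0, -0.1, 0.1]
opening: 0.997
grasp_force: 0.0
```

```bash
cat >> h.py <<'E'
def reds(im):
    h=cv2.cvtColor(im,cv2.COLOR_RGB2HSV);m=(((h[...,0]<8)|(h[...,0]>172))&(h[...,1]>150)&(h[...,2]>80)).astype(np.uint8)
    n,l,st,ce=cv2.connectedComponentsWithStats(m)
    return [(ce[i],st[i,4],l==i) for i in range(1,n) if st[i,4]>25]
E
python3 - <<'E'
from h import *
c=cal("wrist");im=r.grab_frame("wrist");cv2.imwrite("pics/w2.png",cv2.resize(im[:,:,::-1],(800,600)))
for ce,a,m in reds(im): print(np.round(ce),a,np.round(onz(c,ce[1],ce[0],70)),*rect(c,m,78))
h=cv2.cvtColor(im,cv2.COLOR_RGB2HSV);b=((abs(h[...,0].astype(int)-110)<12)&(h[...,1]>120)).astype(np.uint8)
print("blue",rect(c,b,44))
for l in ["lid","lid_bar","turnbutton_left","turnbutton_right"]:
    for d in r.silhouettes("wrist",l)[:3]: print(l,round(d["score"],2),np.round(d["position"]),*rect(c,d["region"],44))
E
```

```text
[171. 219.] 156 [475. 186.  70.] [478.5 183.7  29.6   8. ] 0.03
[331. 219.] 158 [464. -10.  70.] [466.9  -7.6  29.7   8.3] -0.432
blue (array([568.2,  82.3, 259.4, 155.6]), np.float64(1.51))
lid 0.73 [139. 249.] [546.3  83.9 263.2 200. ] 1.514
lid_bar 0.91 [138. 253.] [547.   83.9 263.3 198.5] 1.513
turnbutton_right 0.61 [207. 333.] [470.3 -16.1  68.   26.3] -0.399
```

View pics/w2.png

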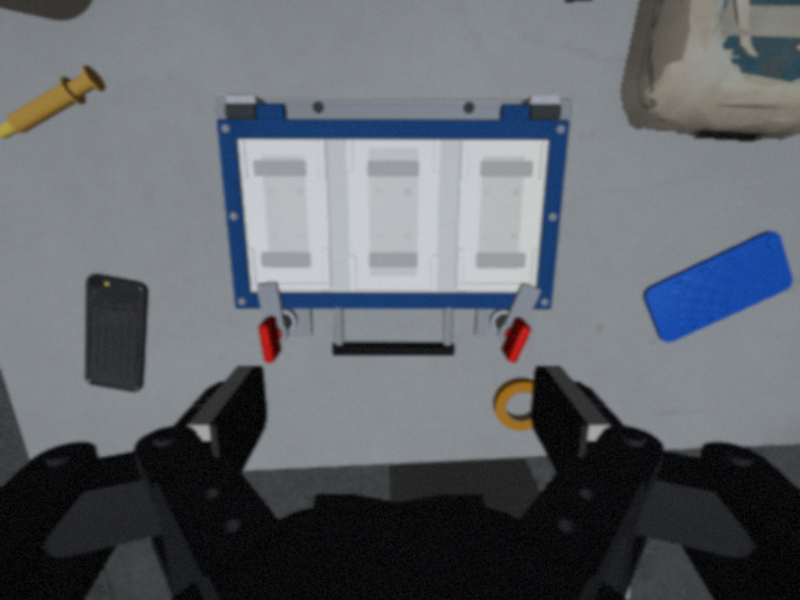

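The close view (800x600) shows both fingers clear. Left wing is at (269,340), nearly straight back (about 1.48 rad). Right wing is at (516,341), about 1.2 rad. The bar is at (393,349) and the tape at (515,404). The lid frame measures 259 x 156 mm, which matches, and the clamp yaw is about -0.06. I'll move above the left wing and triangulate.

```bash
python3 - <<'E'
from h import *
import pickle
c=cal("wrist");im=r.grab_frame("wrist");R0=[(ce[1],ce[0]) for ce,a,m in reds(im)]
pickle.dump((c,R0),open("v2.pkl","wb"));print(R0,r.sense()["qpos"].round(2))
t=cal("top");print("bottle",onz(cal("scene"),183,202,0)[:2])
to([460,185,170],0.03)
E
```

```text
[(np.float64(219.26797385620915), np.float64(170.6013071895425)), (np.float64(219.29813664596273), np.float64(331.2919254658385))] [ 0.15  0.19  1.8  -0.    1.15  1.78]
bottle [771.25592852  -6.41835593]
to [460 185 170] 0.03 : [-0.0001, -0.0005, -0.028, -0.3045, -0.4043, 0.3289] rows 2.4
```

Call:
carry_out(
  series=[
    [0,0,-0.028,-0.3,-0.4,0.33,-1],
    [0,0,-0.028,-0.3,-0.4,0.33,-1],
    [0,0,-0.028,-0.3,-0.4,0.33,-1],
    [0,0,-0.028,-0.3,-0.4,0.33,-1],
    [0,0,-0.028,-0.3,-0.4,0.33,-1],
  ],
)

```text
clock: 5.72
eef_pos: [461.6, 184.0, 169.7]
tcp_rot: [-3.141, -0.002, 0.031]
contact_force: [0.2, 0.6, 0.9]
opening: 1.0
grasp_force: 0.0
```

```bash
python3 - <<'E'
from h import *
import pickle
c=cal("wrist");im=r.grab_frame("wrist");cv2.imwrite("pics/w3.png",cv2.resize(im[:,:,::-1],(800,600)))
c0,R0=pickle.load(open("v2.pkl","rb"))
for i,(ce,a,m) in enumerate(reds(im)):
    print(np.round(ce),a,"z70",np.round(onz(c,ce[1],ce[0],70),1),*rect(c,m,78))
    for q in R0: print("  tri",np.round(tri([(c0,*q),(c,ce[1],ce[0])]),1))
E
```

```text
[255. 172.] 306 z70 [476.7 184.9  70. ] [478.1 185.   30.1   9.3] 0.031
  tri [477.5 184.8  75.4]
  tri [631.1 155.6 590.5]
[477. 193.] 337 z70 [464.  -13.6  70. ] [465.8  -7.   30.    8.8] -0.399
  tri [523.1 129.5 238.6]
  tri [465.9  -8.3  76.3]
[457. 185.] 31 z70 [470.4   6.   70. ] [472.5  11.8   6.8   3.4] -0.629
  tri [522.4 130.9 233. ]
  tri [460.1 -13.4  48. ]
```

View pics/w3.png

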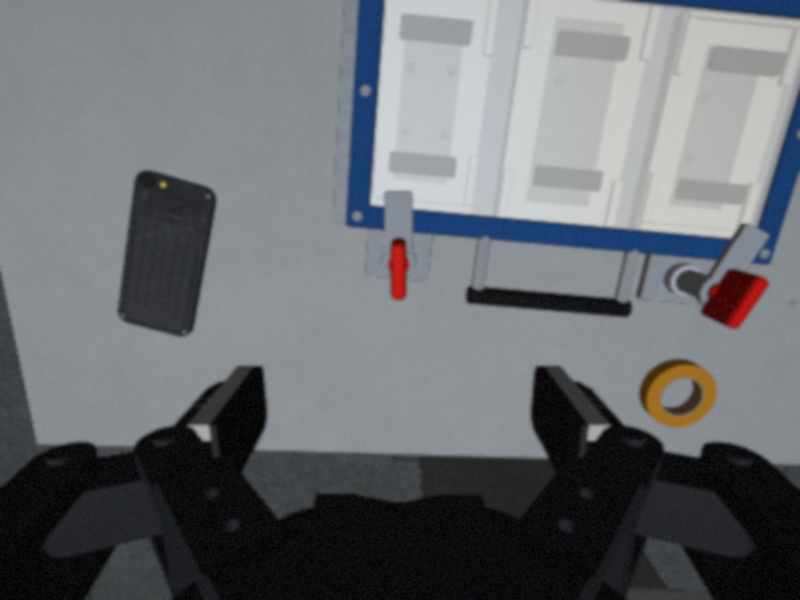

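Left wing at (398,268), triangulated to (477.5, 185, 75), which agrees with the given top height of 78. The right wing came out at (466, -8, 76). Now grasping the left wing.

```bash
python3 - <<'E'
from h import *
to([477.5,185,57],0.031)
E
```

```text
to [477.5 185.   57. ] 0.031 : [-0.0001, -0.0006, -0.0003, 0.0621, -0.0027, 0.4512] rows 1.8
```

Call:
carry_out(
  series=[
    [0,0,0,0.062,-0.003,0.25,0.2],
    [0,0,0,0.062,-0.003,0.45,0.2],
    [0,0,0,0.062,-0.003,0.45,0.2],
    [0,0,0,0.062,-0.003,0.45,0.2],
    [0,0,0,0.062,-0.003,0.45,1],
    [0,0,0,0.062,-0.003,0.45,1],
    [0,0,0,0.062,-0.003,0.45,1],
    [0,0,0,0.062,-0.003,0.45,1],
  ],
  force=30,
)

```text
clock: 6.78
eef_pos: [477.7, 184.9, 58.6]
tcp_rot: [3.141, -0.004, 0.032]
contact_force: [0.8, -7.9, 9.2]
opening: 0.094
grasp_force: 33.0
```

Call:
carry_out(
  series=[
    [0,0,-0.055,0,0,0,1],
    [0,0,-0.11,0,0,0,1],
    [0,0,-0.165,0,0,0,1],
    [0,0,-0.22,0,0,0,1],
    [0,0,-0.275,0,0,0,1],
    [0,0,-0.33,0,0,0,1],
    [0,0,-0.385,0,0,0,1],
    [0,0,-0.44,0,0,0,1],
  ],
)

```text
clock: 7.78
eef_pos: [477.3, 185.1, 58.6]
tcp_rot: [3.139, -0.001, 1.419]
contact_force: [-0.5, -5.9, 12.1]
opening: 0.101
grasp_force: 33.2
```

```bash
python3 - <<'E'
from h import *
s=r.sense();print(s["eef_pos"],s["contact_force"],s["wrist_torque"])
to([477.7,184.9,58],1.511)
E
```

```text
[477.30815024 185.14040235  58.57137341] [-0.46795265 -5.87798843 12.05198998] [-0.97458712  0.25195196 -0.05850498]
to [477.7 184.9  58. ] 1.511 : [0.0009, -0.0001, -0.0293, -0.0007, 0.0017, 0.0023] rows 0.5
```

Call:
carry_out(
  series=[
    [0,0,-0.029,0,0,0,1],
    [0,0,-0.029,0,0,0,1],
    [0,0,-0.029,0,0,0,0.2],
    [0,0,-0.029,0,0,0,0.2],
    [0,0,-0.029,0,0,-0.2,0.2],
    [0,0,-0.029,0,0,-0.4,0.2],
    [0,0,-0.029,0,0,-0.4,0.2],
  ],
)

```text
clock: 8.65
eef_pos: [478.6, 186.5, 160.1]
tcp_rot: [3.135, -0.003, 1.504]
contact_force: [0.5, -0.7, -0.6]
opening: 0.399
grasp_force: 0.0
```

```bash
python3 - <<'E'
from h import *
s=r.sense();print(s["eef_pos"],s["contact_force"],s["opening"])
to([466,-8,160],2.73)
E
```

```text
[478.60215197 186.49635095 160.10660095] [ 0.53000498 -0.68950844 -0.5657455 ] 0.39916149523567573
to [466  -8 160] 2.73 : [0.0025, 0.0004, -0.3902, -0.7796, 0.0015, -0.0021] rows 6.6
```

Call:
carry_out(
  series=[
    [0.0025,0,-0.39,-0.78,0,0,0.2],
    [0.0025,0,-0.39,-0.78,0,0,0.2],
    [0.0025,0,-0.39,-0.78,0,0,0.2],
    [0.0025,0,-0.39,-0.78,0,0,0.2],
    [0.0025,0,-0.39,-0.78,0,0,0.2],
    [0.0025,0,-0.39,-0.78,0,0,0.2],
    [0.0025,0,-0.39,-0.78,0,0,0.2],
    [0.0025,0,-0.39,-0.78,0,0,0.2],
  ],
)

```text
clock: 9.65
eef_pos: [462.6, -9.1, 155.5]
tcp_rot: [-3.135, -0.005, 2.728]
contact_force: [-0.3, 0.9, 0.4]
opening: 0.401
grasp_force: 0.0
```

```bash
python3 - <<'E'
from h import *
c=cal("wrist");im=r.grab_frame("wrist");cv2.imwrite("pics/w4.png",im[:,:,::-1])
for i,(ce,a,m) in enumerate(reds(im)):
    print(np.round(ce),a,"z76",np.round(onz(c,ce[1],ce[0],76),1),*rect(c,m,78))
to([466,-8,57],2.73)
E
```

```text
[495. 116.] 386 z76 [476.3 182.2  76. ] [475.7 180.4  25.4   8.5] 1.508
[477. 110.] 26 z76 [466.6 171.   76. ] [466.3 169.9   6.5   2.2] 1.157
[257. 198.] 339 z76 [463.8  -8.3  76. ] [464.1  -8.1  30.6   8.9] -0.412
to [466  -8  57] 2.73 : [-0.002, -0.0017, -0.0014, -0.0125, 0.012, 0.3944] rows 1.6
```

Call:
carry_out(
  series=[
    [-0.002,0,0,-0.009,0.008,0.2,0.2],
    [-0.002,0,0,-0.009,0.008,0.39,0.2],
    [-0.002,0,0,-0.009,0.008,0.39,0.2],
    [-0.002,0,0,-0.009,0.008,0.39,1],
    [-0.002,0,0,-0.009,0.008,0.39,1],
    [-0.002,0,0,-0.009,0.008,0.39,1],
    [-0.002,0,0,-0.009,0.008,0.39,1],
  ],
  force=30,
)

```text
clock: 10.58
eef_pos: [466.3, -9.0, 60.3]
tcp_rot: [3.141, -0.002, 2.729]
contact_force: [-2.7, -4.8, 7.7]
opening: 0.097
grasp_force: 35.4
```

Call:
carry_out(
  series=[
    [0,0,0.055,0,0,0,1],
    [0,0,0.11,0,0,0,1],
    [0,0,0.165,0,0,0,1],
    [0,0,0.22,0,0,0,1],
    [0,0,0.275,0,0,0,1],
    [0,0,0.33,0,0,0,1],
    [0,0,0.387,0,0,0,1],
    [0,0,0.387,0,0,0,1],
  ],
)

```text
clock: 11.58
eef_pos: [466.0, -9.3, 60.3]
tcp_rot: [-3.139, -0.001, 1.511]
contact_force: [-3.5, -8.0, 10.6]
opening: 0.095
grasp_force: 35.6
```

Call:
carry_out(
  series=[
    [0,0,0,0,0,0,0.2],
    [0,0,0,0,0,0,0.2],
    [0,0,0,0,0,-0.2,0.2],
    [0,0,0,0,0,-0.4,0.2],
    [0,0,0,0,0,-0.4,0.2],
  ],
)

```text
clock: 12.2
eef_pos: [468.5, -8.7, 162.4]
tcp_rot: [3.138, -0.002, 1.513]
contact_force: [0.9, 0.9, -0.5]
opening: 0.403
grasp_force: 0.0
```

```bash
python3 - <<'E'
from h import *
c=cal("wrist");im=r.grab_frame("wrist");cv2.imwrite("pics/w5.png",cv2.resize(im[:,:,::-1],(800,600)))
s=r.sense();print(s["eef_pos"],s["tcp_rot"],s["opening"])
for i,(ce,a,m) in enumerate(reds(im)):
    print(np.round(ce),a,"z76",np.round(onz(c,ce[1],ce[0],76),1),*rect(c,m,78))
psi=-0.06;H=np.array([642.,78.3]);u=np.array([np.cos(psi),np.sin(psi)])
B=H-188*u;print("bar",B,proj(c,[[*B,46]]))
to([*B,130],1.511);to([*B,26],1.511)
E
```

```text
[467.05277585  -8.64762497 160.46685848] [ 3.14136708e+00 -2.12052873e-03  1.51344794e+00] 0.40533939510797834
[251. 193.] 331 z76 [465.   -7.4  76. ] [465.5  -7.5  30.4   9.1] 1.505
bar [454.33829849  89.57323322] [[231.89351708  74.89099624]]
to [454.3  89.6 130. ] 1.511 : [0.0001, -0.0007, 0.0008, 0.3891, -0.0733, 0.1227] rows 1.7
to [454.3  89.6  26. ] 1.511 : [0.0001, -0.0007, 0.0008, 0.3882, -0.0734, 0.5387] rows 2.7
```

View pics/w5.png

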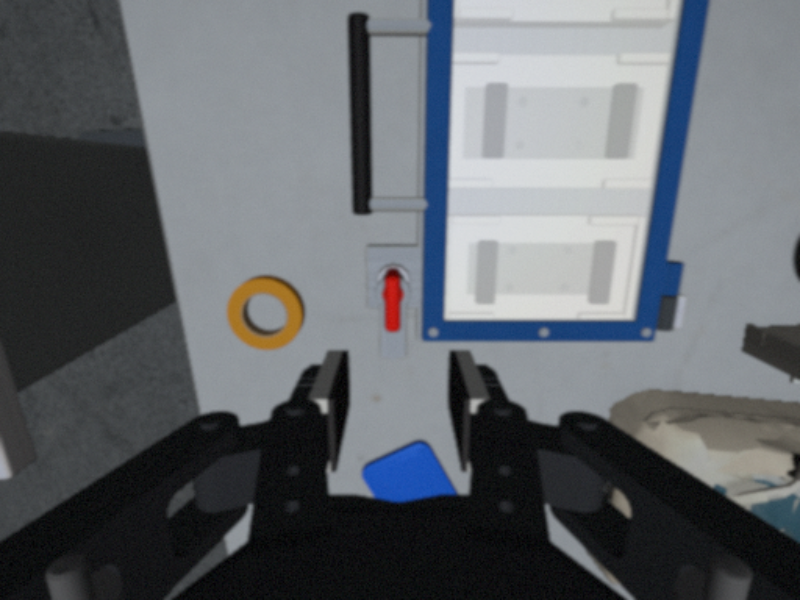

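Right turnbutton now reads 1.505, so it is parallel and clear. The bar centre is at (360,113), about 2 px from the prediction. Going to the bar.

Call:
carry_out(
  series=[
    [0,0,0,0.388,-0.077,0.12,0.4],
    [0,0,0,0.388,-0.077,0.12,0.4],
    [0,0,0,0.388,-0.077,0.12,0.4],
    [0,0,0,0.388,-0.077,0.3,0.4],
    [0,0,0,0.388,-0.077,0.42,0.4],
    [0,0,0,0.388,-0.077,0.42,0.4],
  ],
)

```text
clock: 13.0
eef_pos: [449.6, 88.4, 52.0]
tcp_rot: [-3.132, -0.0, 1.513]
contact_force: [-0.2, -0.9, 0.1]
opening: 0.301
grasp_force: 0.0
```

```bash
python3 - <<'E'
from h import *
c=cal("wrist");im=r.grab_frame("wrist");cv2.imwrite("pics/w6.png",cv2.resize(im[:,:,::-1],(800,600)))
s=r.sense();print(s["eef_pos"],s["tcp_rot"],s["opening"]*85,s["contact_force"])
to([453.8,89.6,26],1.511)
E
```

```text
[450.76256743  88.65052536  53.2715059 ] [-3.13477537e+00 -9.19549306e-04  1.51304033e+00] 25.616241625279176 [-1.1998976  -0.30569496 -0.0158678 ]
to [453.8  89.6  26. ] 1.511 : [-0.0022, -0.0003, 0.0007, 0.0044, 0.0127, 0.109] rows 0.4
```

View pics/w6.png

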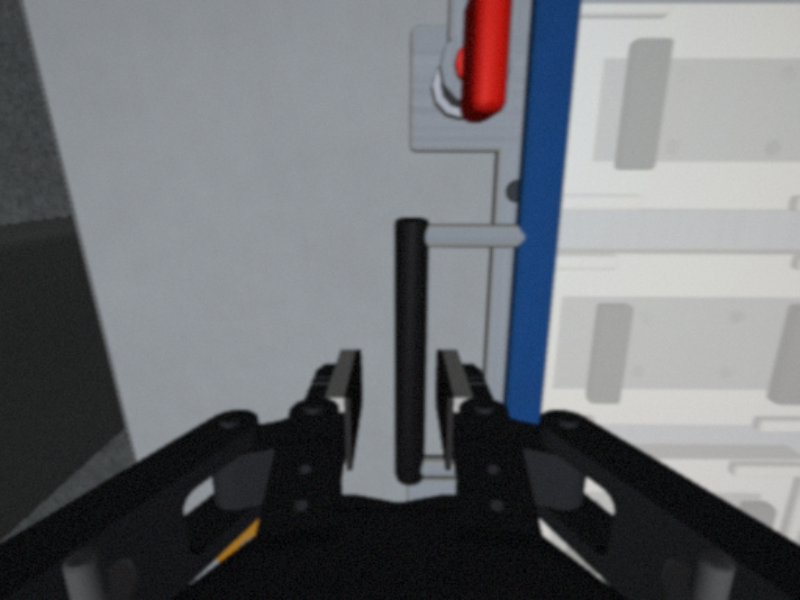

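The bar lies between the fingers at column 410 of 800, and the correction of about 3 mm centres it. Descending and gripping.

Call:
carry_out(
  series=[
    [-0.002,0,0,0.004,0.013,0,0.4],
    [-0.002,0,0,0.004,0.013,0.06,0.4],
    [-0.002,0,0,0.004,0.013,0.11,0.4],
    [-0.002,0,0,0.004,0.013,0.11,0.4],
    [-0.002,0,0,0.004,0.013,0.11,1],
    [-0.002,0,0,0.004,0.013,0.11,1],
    [-0.002,0,0,0.004,0.013,0.11,1],
    [-0.002,0,0,0.004,0.013,0.11,1],
  ],
  force=40,
)

```text
clock: 14.05
eef_pos: [453.8, 90.2, 26.3]
tcp_rot: [3.141, -0.001, 1.513]
contact_force: [-4.9, 1.5, -0.8]
opening: 0.128
grasp_force: 28.9
```

```bash
python3 - <<'E'
from h import *
s=r.sense();print(s["eef_pos"],s["tcp_rot"],s["opening"]*85,s["contact_force"])
P=s["eef_pos"];yaw=s["tcp_rot"][2];A=R.from_euler("xyz",s["tcp_rot"])
u=np.array([np.cos(-.06),np.sin(-.06),0])
# circle, tool upright; bar offset from TCP constant
for th in np.arange(.1,1.71,.1):
    D=188*(u*(1-np.cos(th))+np.array([0,0,np.sin(th)]))
    print(round(th,1),np.round(A.inv().apply(D)/250,3))
E
```

```text
[453.77583746  90.16323565  26.31644978] [ 3.14112530e+00 -1.43573230e-03  1.51338183e+00] 10.849456861127274 [-4.93275113  1.51665407 -0.76896318]
0.1 [ 0.     0.004 -0.075]
0.2 [ 0.     0.015 -0.149]
0.3 [ 0.     0.034 -0.222]
0.4 [ 0.     0.059 -0.293]
0.5 [ 0.     0.092 -0.36 ]
0.6 [ 0.     0.132 -0.425]
0.7 [ 0.     0.177 -0.484]
0.8 [ 0.     0.228 -0.539]
0.9 [ 0.     0.285 -0.589]
1.0 [ 0.     0.346 -0.633]
1.1 [-0.     0.411 -0.67 ]
1.2 [-0.     0.48  -0.701]
1.3 [-0.     0.551 -0.724]
1.4 [-0.001  0.625 -0.741]
1.5 [-0.001  0.699 -0.75 ]
1.6 [-0.001  0.774 -0.751]
1.7 [-0.001  0.849 -0.745]
```

Call:
carry_out(
  series=[
    [0,0,0,0,0.004,-0.075,1],
    [0,0,0,0,0.015,-0.149,1],
    [0,0,0,0,0.034,-0.222,1],
    [0,0,0,0,0.059,-0.293,1],
    [0,0,0,0,0.092,-0.36,1],
    [0,0,0,0,0.132,-0.425,1],
    [0,0,0,0,0.177,-0.484,1],
    [0,0,0,0,0.228,-0.539,1],
  ],
  force=40,
)

```text
clock: 15.05
eef_pos: [506.9, 86.9, 161.3]
tcp_rot: [-3.134, -0.001, 1.513]
contact_force: [-19.7, 4.3, 12.0]
opening: 0.122
grasp_force: 39.4
```

```bash
python3 - <<'E'
from h import *
s=r.sense();print(s["eef_pos"],s["tcp_rot"],s["opening"]*85,s["contact_force"],s["grasp_force"])
P=s["eef_pos"];A=R.from_euler("xyz",s["tcp_rot"])
u=np.array([np.cos(-.06),np.sin(-.06),0]);P0=np.array([453.78,90.16,26.32])
for th in np.arange(.9,1.71,.1):
    D=P0+188*(u*(1-np.cos(th))+np.array([0,0,np.sin(th)]))
    print(round(th,1),np.round(A.inv().apply(D-P)/250,3))
E
```

```text
[506.86487217  86.90007944 161.2995669 ] [-3.13412336e+00 -1.36413431e-03  1.51287811e+00] 10.346942866057324 [-19.71764761   4.30691147  12.0379565 ] 39.4249552488327
0.9 [ 0.     0.071 -0.05 ]
1.0 [ 0.     0.132 -0.094]
1.1 [ 0.     0.197 -0.132]
1.2 [-0.     0.266 -0.163]
1.3 [-0.     0.337 -0.187]
1.4 [-0.     0.41  -0.204]
1.5 [-0.     0.484 -0.214]
1.6 [-0.001  0.56  -0.216]
1.7 [-0.001  0.635 -0.211]
```

Call:
carry_out(
  series=[
    [0,0,0,0,0,0,1],
    [0,0,0,0,0.057,-0.05,1],
    [0,0,0,0,0.118,-0.094,1],
    [0,0,0,0,0.183,-0.131,1],
    [0,0,0,0,0.252,-0.162,1],
    [0,0,0,0,0.323,-0.185,1],
    [0,0,0,0,0.397,-0.202,1],
    [0,0,0,0,0.397,-0.202,1],
  ],
  force=40,
)

```text
clock: 16.05
eef_pos: [612.5, 80.7, 213.8]
tcp_rot: [3.135, -0.002, 1.513]
contact_force: [-0.5, -0.6, 9.6]
opening: 0.117
grasp_force: 41.8
```

Call:
carry_out(
  series=[
    [0,0,0,0,0.037,-0.006,1],
    [0,0,0,0,0.074,-0.009,1],
    [0,0,0,0,0.112,-0.01,1],
    [0,0,0,0,0.149,-0.01,1],
    [0,0,0,0,0.187,-0.008,1],
    [0,0,0,0,0.187,-0.008,1],
  ],
)

```text
clock: 16.8
eef_pos: [658.6, 78.0, 214.4]
tcp_rot: [3.137, -0.002, 1.513]
contact_force: [1.7, -2.6, 3.2]
opening: 0.119
grasp_force: 42.1
```

```bash
python3 - <<'E'
from h import *
s=r.sense();print(s["eef_pos"],s["tcp_rot"],s["opening"]*85,s["contact_force"],s["grasp_force"])
b=s["eef_pos"]-[453.78,90.16,26.32];print(np.arctan2(b[2],188-b[0]),np.hypot(b[2],188-b[0]))
im=r.grab_frame("scene");cv2.imwrite("pics/scene2.png",cv2.resize(im[100:300,60:340,::-1],(784,560)))
E
```

```text
[658.63009831  78.04859767 214.35496963] [ 3.13701888e+00 -1.64320054e-03  1.51335265e+00] 10.144319391118447 [ 1.74881394 -2.5647048   3.21272949] 42.123228907585144
1.6601691230769176 188.788441424505
```

View pics/scene2.png

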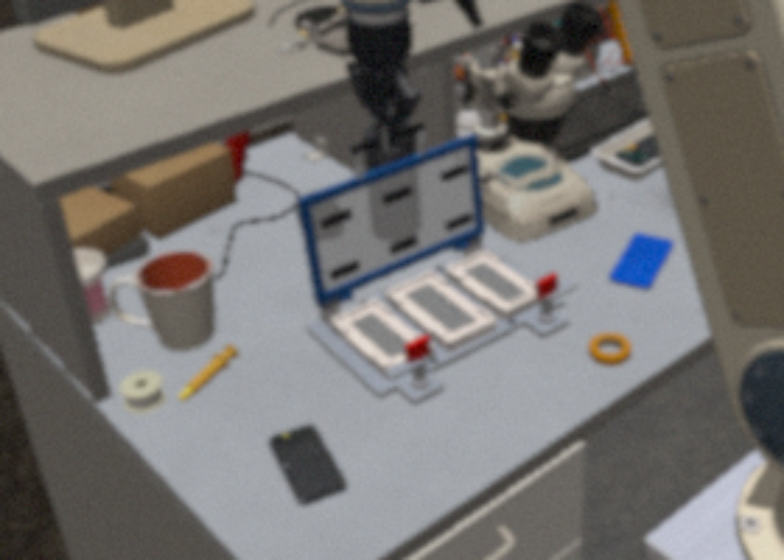

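Lid stands open at about 1.66 rad in the scene crop, and the nests are free at (480,300). The covers have not moved. Releasing and getting a view of the nests.

Call:
carry_out(
  series=[
    [0,0,0,0,0,0,0.4],
    [0,0,0,0,0,0,0.4],
    [0,0,0,0,0,-0.1,0.4],
    [0,0,0,0,0,-0.3,0.4],
    [0,0,0,0,0,-0.42,0.4],
    [0,0,0,0,-0.1,-0.42,0.4],
    [0,0,0,0,-0.24,-0.42,0.4],
    [0,0,0,0,-0.24,-0.42,0.4],
  ],
)

```text
clock: 17.85
eef_pos: [595.1, 81.8, 319.3]
tcp_rot: [3.14, -0.002, 1.514]
contact_force: [0.4, 0.0, 0.1]
opening: 0.302
grasp_force: 0.0
```

```bash
python3 - <<'E'
from h import *
print(r.sense()["eef_pos"])
to([600,80,310],3.08)
E
```

```text
[595.07365564  81.78221165 319.32590113]
to [600  80 310] 3.08 : [0.0009, -0.0, -0.4985, -0.0061, 0.02, 0.0373] rows 8.4
```

Call:
carry_out(
  series=[
    [0,0,-0.06,0,0,0,-1],
    [0,0,-0.12,0,0,0,-1],
    [0,0,-0.18,0,0,0,-1],
    [0,0,-0.24,0,0,0,-1],
    [0,0,-0.3,0,0,0,-1],
    [0,0,-0.36,0,0,0,-1],
    [0,0,-0.42,0,0,0,-1],
    [0,0,-0.48,0,0,0,-1],
  ],
)

```text
clock: 18.85
eef_pos: [597.7, 81.6, 318.9]
tcp_rot: [3.14, 0.003, 3.02]
contact_force: [-0.5, 0.1, 0.0]
opening: 0.998
grasp_force: 0.0
```

Call:
carry_out(
  series=[
    [0,0,-0.0185,0,0,0,-1],
    [0,0,-0.0185,0,0,0,-1],
    [0,0,-0.0185,0,0,0,-1],
  ],
)

```text
clock: 19.23
eef_pos: [597.3, 81.6, 319.0]
tcp_rot: [3.14, 0.002, 3.07]
contact_force: [-0.5, -0.4, -0.0]
opening: 1.001
grasp_force: 0.0
```

```bash
python3 - <<'E'
from h import *
c=cal("wrist");im=r.grab_frame("wrist");cv2.imwrite("pics/n1.png",im[:,:,::-1])
import pickle;pickle.dump((c,im),open("n1.pkl","wb"))
s=r.sense();print(s["eef_pos"],s["tcp_rot"])
# rectified top view of plane z=29 in the clamp frame: 2 px/mm
psi=-.06;H=np.array([642.,78.3]);u=np.array([np.cos(psi),np.sin(psi)]);v=np.array([-u[1],u[0]])
W=np.array([[*(H+u*x+v*y),29] for x,y in [(-160,-145),(-160,145),(0,145),(0,-145)]])
src=np.float32(proj(c,W));dst=np.float32([[0,0],[0,580],[320,580],[320,0]])  # col=(x+160)*2,row=(y+145)*2
w=cv2.warpPerspective(im,cv2.getPerspectiveTransform(src,dst),(320,580),flags=cv2.INTER_CUBIC)
w=cv2.rotate(w,cv2.ROTATE_90_COUNTERCLOCKWISE);cv2.imwrite("pics/n1r.png",w[:,:,::-1])
print(src.round())
E
```

```text
[597.17081372  81.55698337 318.99774033] [3.13982367e+00 2.40558483e-03 3.07035639e+00]
[[151.  77.]
 [355.  75.]
 [347. 184.]
 [162. 186.]]
```

View pics/n1r.png

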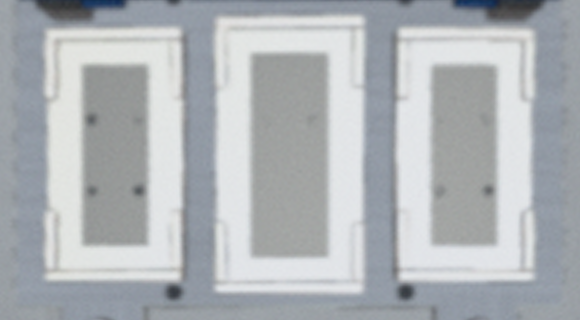

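Rectified view (clamp frame, 2 px/mm, mirrored): three white nests centred at columns 115, 290 and 466, row 154. That gives y of about ±87.7 and 0, and x of about -77. A second view will confirm height and position.

```bash
cat >> h.py <<'E'
def pads(c,im):
    "grey floor patches inside the white nests -> list of (centre px row,col), rect at z=24"
    g=cv2.cvtColor(im,cv2.COLOR_RGB2GRAY);w=(g>200).astype(np.uint8)
    cs,_=cv2.findContours(w,0,2);out=[]
    for k in cs:
        if cv2.contourArea(k)<1200: continue
        f=np.zeros_like(w);cv2.drawContours(f,[k],-1,1,-1);wr=rect(c,f,29)
        hole=cv2.morphologyEx(f&(1-w),cv2.MORPH_OPEN,np.ones((5,5),np.uint8))
        if hole.sum()<200: continue
        ks,_=cv2.findContours(hole,0,2);q=cv2.minAreaRect(max(ks,key=cv2.contourArea))
        gr=rect(c,hole,24);out.append(((q[0][1],q[0][0]),gr,wr))
    return sorted(out,key=lambda o:-o[1][0][1])
E
python3 - <<'E'
from h import *
import pickle
c,im=pickle.load(open("n1.pkl","rb"))
for o in pads(c,im):print(o)
to([600,20,270],3.08)
E
```

```text
((132.55860900878906, 311.6720886230469), (array([569.3, 170.7,  91.1,  34.1]), np.float64(-0.061)), (array([569.8, 170.4, 125.5,  67.1]), np.float64(-0.06)))
((133.5, 253.0), (array([564.7,  82. , 103.3,  39.1]), np.float64(-0.061)), (array([564.3,  82.4, 137.2,  72.9]), np.float64(-0.065)))
((134.49417114257812, 195.0933837890625), (array([559.5,  -5.5,  91.4,  34.5]), np.float64(-0.062)), (array([559.5,  -5. , 124.7,  67. ]), np.float64(-0.061)))
to [600  20 270] 3.08 : [0.0006, 0.0008, -0.0031, -0.0283, -0.2451, 0.1956] rows 1.3
```

Call:
carry_out(
  series=[
    [0,0,0,-0.02,-0.28,0.15,-1],
    [0,0,0,-0.02,-0.28,0.15,-1],
    [0,0,0,-0.02,-0.28,0.15,-1],
    [0,0,0,-0.02,-0.28,0.15,-1],
  ],
)

```text
clock: 19.77
eef_pos: [597.6, 12.2, 282.3]
tcp_rot: [3.139, 0.003, 3.071]
contact_force: [0.2, -0.7, 0.5]
opening: 0.998
grasp_force: 0.0
```

```bash
python3 - <<'E'
from h import *
import pickle
c,im=pickle.load(open("n1.pkl","rb"));c2=cal("wrist");im2=r.grab_frame("wrist")
a=pads(c,im);b=pads(c2,im2);print(len(b))
for p,q in zip(a,b):print(q[1],q[2],"tri",tri([(c,*p[0]),(c2,*q[0])]).round(1))
print("cover?",[ (round(d["score"],2),rect(c2,d["region"],8)) for d in r.silhouettes("wrist","cover_c_mid")[:3]])
t=cal("top");r.grab_frame("top")
for l in("cover_a1_mid","cover_c_mid"):
    for d in r.silhouettes("top",l)[:3]:print(l,round(d["score"],2),rect(t,d["region"],8))
to([600,300,300],2.88);to([440,-150,300],2.84)
E
```

```text
3
(array([569.5, 170.9,  91.4,  34.1]), np.float64(-0.059)) (array([570.2, 169.7, 125.2,  68.2]), np.float64(-0.068)) tri [567.7 170.   27.6]
(array([564.9,  82.7, 102.7,  39.4]), np.float64(-0.06)) (array([564.7,  82.8, 137.3,  74.1]), np.float64(-0.052)) tri [562.5  82.   31.4]
(array([559.6,  -5.5,  91.8,  33.4]), np.float64(-0.055)) (array([559.3,  -5.7, 125.6,  67.8]), np.float64(-0.062)) tri [558.2  -5.6  24.4]
cover? [(0.92, (array([ 480.6, -205. ,  125.8,   61.6]), np.float64(-1.151)))]
cover_a1_mid 0.54 (array([581.3,  -1.1, 269.2, 132.7]), np.float64(-0.078))
cover_c_mid 0.9 (array([ 429.6, -358.3,  127. ,   61.5]), np.float64(-0.314))
cover_c_mid 0.82 (array([ 482.2, -210.4,  121.5,   61.5]), np.float64(-1.099))
to [600 300 300] 2.88 : [0.0007, 0.0009, 0.0613, 0.0687, 1.1495, -0.0702] rows 4.6
to [ 440 -150  300] 2.84 : [0.0007, 0.0009, 0.074, 0.5827, -0.6904, -0.0753] rows 3.6
```

Call:
carry_out(
  series=[
    [0,0,0,0.63,0,0,-1],
    [0,0,0,0.63,0,0,-1],
    [0,0,0,0.63,-0.3,0,-1],
    [0,0,0.037,0.63,-0.7,0,-1],
    [0,0,0.074,0.63,-1,0,-1],
    [0,0,0.074,0.63,-1,0,-1],
    [0,0,0.074,0.63,-1,0,-1],
    [0,0,0.074,0.63,-1,0,-1],
  ],
)

```text
clock: 21.02
eef_pos: [422.4, -226.8, 280.7]
tcp_rot: [3.139, 0.002, 2.838]
contact_force: [0.2, 0.6, -0.3]
opening: 1.001
grasp_force: 0.0
```

```bash
python3 - <<'E'
from h import *
to([475,-350,220],2.84)
E
```

```text
to [ 475 -350  220] 2.84 : [0.0009, 0.0005, -0.0007, -0.3476, -0.4079, 0.2421] rows 2.4
```

Call:
carry_out(
  series=[
    [0,0,0,-0.34,-0.41,0.24,-1],
    [0,0,0,-0.34,-0.41,0.24,-1],
    [0,0,0,-0.34,-0.41,0.24,-1],
    [0,0,0,-0.34,-0.41,0.24,-1],
    [0,0,0,-0.34,-0.41,0.24,-1],
  ],
)

```text
clock: 21.65
eef_pos: [473.3, -348.3, 221.3]
tcp_rot: [3.139, 0.002, 2.84]
contact_force: [-0.7, -0.2, 0.3]
opening: 1.001
grasp_force: 0.0
```

```bash
cat >> h.py <<'E'
def cover(c,im,near,z=8,thr=90):
    "darkest blob nearest to a place, measured at its top z"
    g=cv2.GaussianBlur(im.max(2),(3,3),0);m=cv2.morphologyEx((g<thr).astype(np.uint8),cv2.MORPH_CLOSE,np.ones((5,5),np.uint8));n,l,st,ce=cv2.connectedComponentsWithStats(m);best=None
    for i in range(1,n):
        if st[i,4]<300: continue
        q=rect(c,l==i,z)
        d=np.hypot(*(q[0][:2]-near))
        if best is None or d<best[0]:best=(d,q,ce[i])
    return best
E
python3 - <<'E'
from h import *
c=cal("wrist");im=r.grab_frame("wrist");cv2.imwrite("pics/c1.png",im[:,:,::-1])
import pickle;pickle.dump((c,im),open("c1.pkl","wb"))
for t in(75,90,105):print(cover(c,im,[429.6,-356],8,t))
for d in r.silhouettes("wrist","cover_c_mid")[:3]:print(d["score"],d["position"],rect(c,d["region"],8))
E
```

```text
(np.float64(2.009975124224183), (array([ 429.4, -358. ,  120.1,   56.4]), np.float64(-0.301)), array([236.54266814, 132.00264609]))
(np.float64(1.8110770276274997), (array([ 429.4, -357.8,  120.1,   58.5]), np.float64(-0.301)), array([236.58998302, 131.8635399 ]))
(np.float64(2.0024984394500795), (array([ 429.5, -358. ,  122.5,   59. ]), np.float64(-0.302)), array([236.50951199, 131.97229115]))
0.97 [132.2, 234.3] (array([ 429. , -357.6,  123.6,   60.2]), np.float64(-0.301))
0.6 [137.2, 367.2] (array([ 479.7, -207.9,  124. ,   61.5]), np.float64(-1.143))
```

View pics/c1.png

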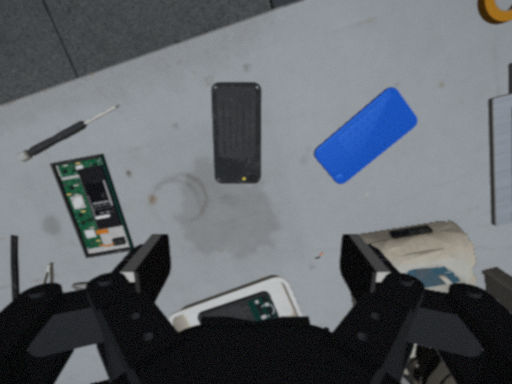

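The large black cover is at (236,132), not the blue one at (366,136), and measures 123 x 60 mm. I'll approach via a second vantage point to check its height.

```bash
python3 - <<'E'
from h import *
to([450,-364,110],2.84);
E
```

```text
to [ 450 -364  110] 2.84 : [0.0007, 0.0009, 0.0001, 0.0724, -0.0872, 0.4462] rows 1.8
```

Call:
carry_out(
  series=[
    [0,0,0,0.07,-0.087,0.44,-1],
    [0,0,0,0.07,-0.087,0.44,-1],
    [0,0,0,0.07,-0.087,0.44,-1],
    [0,0,0,0.07,-0.087,0.44,-1],
  ],
)

```text
clock: 22.25
eef_pos: [451.7, -365.7, 112.7]
tcp_rot: [3.14, 0.004, 2.839]
contact_force: [-0.8, -0.3, 0.1]
opening: 1.001
grasp_force: 0.0
```

```bash
python3 - <<'E'
from h import *
import pickle
c0,im0=pickle.load(open("c1.pkl","rb"))
c=cal("wrist");im=r.grab_frame("wrist")
a=cover(c0,im0,[429,-358],8,105);b=cover(c,im,[429,-358],8,105);print(b)
print(tri([(c0,a[2][1],a[2][0]),(c,b[2][1],b[2][0])]))
to([429.5,-358,6],2.84)
E
```

```text
(np.float64(0.39999999999997726), (array([ 429.4, -358. ,  122.5,   59.8]), np.float64(-0.304)), array([255.68632304, 156.83396105]))
[ 426.76545332 -357.3265666    -5.12167478]
to [ 429.5 -358.     6. ] 2.84 : [0.0003, 0.0018, -0.0002, 0.0983, 0.0034, 0.4281] rows 1.8
```

Call:
carry_out(
  series=[
    [0,0.0018,0,0.098,0.003,0.25,-0.6],
    [0,0.0018,0,0.098,0.003,0.4,-0.6],
    [0,0.0018,0,0.098,0.003,0.436,-0.6],
    [0,0.0018,0,0.098,0.003,0.436,-0.6],
    [0,0.0018,0,0.098,0.003,0.436,-0.6],
  ],
)

```text
clock: 22.92
eef_pos: [429.1, -358.4, 3.6]
tcp_rot: [3.141, -0.0, 2.839]
contact_force: [-0.4, -0.8, -0.2]
opening: 0.796
grasp_force: 0.0
```

Call:
carry_out(
  series=[
    [0,0,0,0,0,0.008,-0.6],
    [0,0,0,0,0,0.016,-0.6],
  ],
)

```text
clock: 23.18
eef_pos: [427.9, -357.6, -1.9]
tcp_rot: [3.14, -0.003, 2.839]
contact_force: [-0.6, -1.2, -0.6]
opening: 0.798
grasp_force: 0.0
```

```bash
python3 - <<'E'
from h import *
s=r.sense();print(s["eef_pos"],s["tcp_rot"],s["opening"]*85,s["contact_force"]);im=r.grab_frame("wrist");cv2.imwrite("pics/g1.png",im[150:,:,::-1])
to([429.5,-358,-2],2.84)
E
```

```text
[ 427.89691402 -357.5799973    -1.85181832] [ 3.13985462e+00 -2.50678550e-03  2.83907180e+00] 67.8572740045415 [-0.56673892 -1.15308714 -0.58124105]
to [ 429.5 -358.    -2. ] 2.84 : [0.0007, -0.0011, -0.0003, -0.0083, -0.0003, -0.0015] rows 0.0
```

View pics/g1.png

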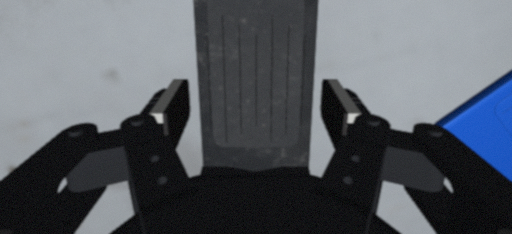

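Fingers straddle the cover symmetrically and there is no contact yet. Lowering to feel the bench.

Call:
carry_out(
  series=[
    [0,0,0,-0.004,0,0.008,-0.6],
    [0,0,0,-0.006,0,0.012,-0.6],
    [0,0,0,-0.006,0,0.012,-0.6],
  ],
)

```text
clock: 23.6
eef_pos: [428.8, -357.6, -5.7]
tcp_rot: [3.139, -0.004, 2.839]
contact_force: [0.6, 0.8, -0.2]
opening: 0.8
grasp_force: 0.0
```

Call:
carry_out(
  series=[
    [0,0,0,0,0,-0.003,1],
    [0,0,0,0,0,-0.003,1],
    [0,0,0,0,0,-0.003,1],
    [0,0,0,0,0,-0.003,1],
    [0,0,0,0,0,-0.003,1],
  ],
  force=40,
)

```text
clock: 24.22
eef_pos: [429.1, -357.9, -4.5]
tcp_rot: [3.14, -0.003, 2.839]
contact_force: [-1.4, 0.5, 6.1]
opening: 0.685
grasp_force: 46.2
```

Call:
carry_out(
  series=[
    [0,0.001,0,0,0,-0.1,1],
    [0,0.001,0,0,0,-0.3,1],
    [0,0.001,0,0,0,-0.6,1],
    [0,0.001,0,0,0,-0.84,1],
    [0,0.001,0,0,0,-0.84,1],
    [0,0.001,0,0,0,-0.84,1],
  ],
)

```text
clock: 24.98
eef_pos: [429.4, -358.2, 205.1]
tcp_rot: [3.139, -0.006, 2.839]
contact_force: [-0.5, 0.1, -0.9]
opening: 0.687
grasp_force: 43.4
```

```bash
cat >> h.py <<'E'
def held(W,L):
    "pose of held cover in the tool frame, from its camera-side end (tool x+) in the wrist image: end edge and side edges on its back plane"
    c=cal("wrist");im=r.grab_frame("wrist");s=r.sense();return c,im,s
E
python3 - <<'E'
from h import *
s=r.sense();c=cal("wrist");im=r.grab_frame("wrist");cv2.imwrite("pics/g2.png",im[:,:,::-1])
print(s["eef_pos"],s["tcp_rot"],s["opening"]*85,s["grasp_force"])
A=R.from_euler("xyz",s["tcp_rot"])
# expected corners of held cover top: tool frame z = -(8-(-4.5)) => top at TCP height+12.5
for L in(62,-62):
    for w in(30,-30): print(L,w,proj(c,[s["eef_pos"]+A.apply([L,w,-12.5])]).round(1))
to([564.8,82.4,200],np.pi-.06)
E
```

```text
[ 429.36837636 -358.19661481  205.11369257] [ 3.1394435  -0.00647714  2.83905657] 58.37037839361157 43.44360888004303
62 30 [[321.8 124.3]]
62 -30 [[188.2 124.4]]
-62 30 [[308.2 349.4]]
-62 -30 [[201.9 349.5]]
to [564.8  82.4 200. ] 3.082 : [0.0013, -0.0026, -0.0772, 0.0049, 1.8425, 0.021] rows 7.4
```

View pics/g2.png

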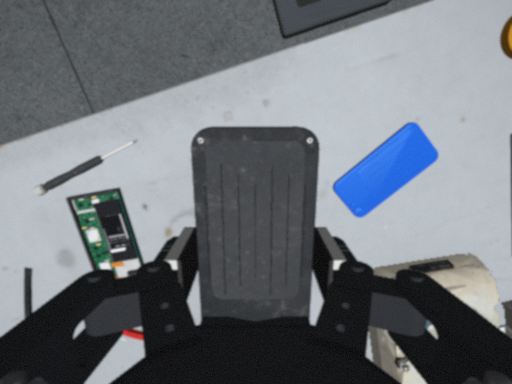

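Large cover is held square; its near edge is at row 126 against 124 expected, so its centre is within about 1 mm. Carrying it along x≈440 to avoid the microscope.

```bash
python3 - <<'E'
from h import *
s=r.sense();A=R.from_euler("xyz",s["tcp_rot"])
to([450,-120,200],2.96)
s2=dict(s);s2["eef_pos"]=np.array([450,-120,200.]);s2["tcp_rot"]=np.array([np.pi,0,2.96])
to([470,82,200],3.082,s=s2);to([564.8,82.4,200],3.082,s=s2)
E
```

```text
to [ 450 -120  200] 2.96 : [0.0011, -0.0027, -0.0385, 0.202, 0.9329, 0.0199] rows 3.8
to [470  82 200] 3.082 : [0.0, 0.0, -0.0388, 0.0672, 0.8092, 0.0] rows 3.2
to [564.8  82.4 200. ] 3.082 : [0.0, 0.0, -0.0388, -0.3054, 0.8792, 0.0] rows 3.7
```

Call:
carry_out(
  series=[
    [0.001,-0.0027,-0.01,0.05,0.23,0.02,1],
    [0.001,-0.0027,-0.02,0.1,0.47,0.02,1],
    [0.001,-0.0027,-0.03,0.15,0.7,0.02,1],
    [0.001,-0.0027,-0.0385,0.2,0.93,0.02,1],
    [0.001,-0.0027,-0.0385,0.2,0.93,0.02,1],
  ],
  force=45,
)

```text
clock: 25.65
eef_pos: [449.5, -117.8, 198.8]
tcp_rot: [3.141, -0.003, 2.965]
contact_force: [0.2, 0.4, -1.2]
opening: 0.681
grasp_force: 50.1
```

Call:
carry_out(
  series=[
    [0,0,-0.01,0.02,0.2,0,1],
    [0,0,-0.02,0.04,0.4,0,1],
    [0,0,-0.0388,0.06,0.6,0,1],
    [0,0,-0.0388,0.065,0.8,0,1],
    [0,0,-0.0388,-0.12,0.84,0,1],
    [0,0,-0.0388,-0.3,0.88,0,1],
    [0,0,-0.0388,-0.3,0.88,0,1],
    [0,0,-0.0388,-0.3,0.88,0,1],
  ],
)

```text
clock: 26.65
eef_pos: [563.1, 80.4, 199.0]
tcp_rot: [-3.14, -0.002, 3.081]
contact_force: [-0.3, 0.5, 0.0]
opening: 0.684
grasp_force: 50.1
```

```bash
python3 - <<'E'
from h import *
s=r.sense();print(s["eef_pos"],s["tcp_rot"],s["opening"]*85,s["grasp_force"],s["contact_force"])
c=cal("wrist");im=r.grab_frame("wrist");cv2.imwrite("pics/g3.png",im[:,:,::-1])
g=im.max(2).astype(int)
print("edge rows",[ [int(np.argmax(g[60:200,u]<90))+60] for u in (225,245,265,285)],"cols",[(int(np.argmax(g[v,150:]<90))+150) for v in(150,180,200)],[(361-int(np.argmax(g[v,361:150:-1]<90))) for v in(150,180,200)])
A=R.from_euler("xyz",s["tcp_rot"])
for x,w in((62,30),(62,-30)): print(proj(c,[s["eef_pos"]+A.apply([x,w,-12.5])]).round(1))
to([564.8,82.4,45],np.pi-.06)
E
```

```text
[563.09628072  80.39920602 199.04461032] [-3.13987826e+00 -2.34356835e-03  3.08093843e+00] 58.14073938084729 50.05886256694794 [-0.31903223  0.52061606  0.01129653]
edge rows [[128], [128], [128], [127]] cols [192, 194, 195] [317, 315, 314]
[[321.6 124.3]]
[[188.  124.4]]
to [564.8  82.4  45. ] 3.082 : [-0.0005, -0.0005, -0.0001, -0.008, 0.0089, 0.6182] rows 2.5
```

Call:
carry_out(
  series=[
    [0,-0.001,0,-0.004,0.008,0.25,1],
    [0,-0.001,0,-0.004,0.008,0.5,1],
    [0,-0.001,0,-0.004,0.008,0.65,1],
    [0,-0.001,0,-0.004,0.008,0.68,1],
    [0,-0.001,0,-0.004,0.008,0.68,1],
    [0,-0.001,0,-0.004,0.008,0.68,1],
  ],
)

```text
clock: 27.45
eef_pos: [567.1, 83.3, 33.0]
tcp_rot: [-3.141, 0.008, 3.082]
contact_force: [0.2, -0.7, -0.2]
opening: 0.678
grasp_force: 50.0
```

```bash
python3 - <<'E'
from h import *
s=r.sense();print(s["eef_pos"],s["tcp_rot"],s["opening"]*85,s["grasp_force"],s["contact_force"])
im=r.grab_frame("wrist");cv2.imwrite("pics/g4.png",im[:,:,::-1])
to([564.2,82.5,20],np.pi-.06)
E
```

```text
[567.09792728  83.27047182  32.98149377] [-3.14139049  0.00764913  3.08184306] 57.63337785992173 50.04347205162048 [ 0.2467444  -0.71802637 -0.18963341]
to [564.2  82.5  20. ] 3.082 : [-0.0, 0.0025, 0.0001, 0.0118, -0.0039, 0.0517] rows 0.2
```

View pics/g4.png

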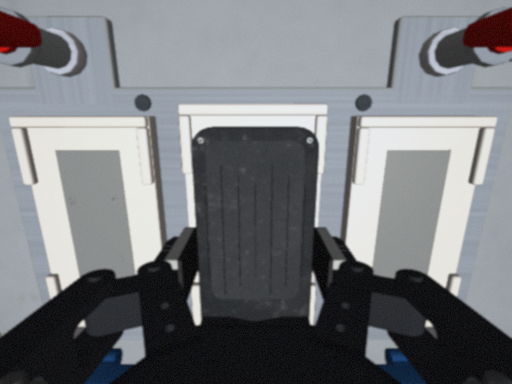

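Cover is above the middle nest and laterally centred between the rims (cols 190/321 against cover edges 193/318). Correcting x and tilt before lowering.

Call:
carry_out(
  series=[
    [0,0.0025,0,0.012,-0.004,0.02,1],
    [0,0.0025,0,0.012,-0.004,0.02,1],
    [0,0.0025,0,0.012,-0.004,0.02,1],
    [0,0.0025,0,0.012,-0.004,0.02,1],
  ],
)

```text
clock: 28.0
eef_pos: [562.8, 82.3, 26.1]
tcp_rot: [-3.141, -0.003, 3.082]
contact_force: [-0.1, 0.5, -1.4]
opening: 0.686
grasp_force: 50.1
```

```bash
python3 - <<'E'
from h import *
s=r.sense();print(s["eef_pos"],s["tcp_rot"],s["contact_force"])
to([564.2,82.5,20],np.pi-.06)
E
```

```text
[562.84527533  82.34355232  26.08821254] [-3.14081747e+00 -3.06530808e-03  3.08190989e+00] [-0.06369156  0.5438542  -1.42385705]
to [564.2  82.5  20. ] 3.082 : [-0.0002, -0.001, 0.0001, -0.0054, 0.001, 0.0243] rows 0.1
```

Call:
carry_out(
  series=[
    [0,-0.001,0,-0.005,0.001,0.008,1],
    [0,-0.001,0,-0.005,0.001,0.015,1],
    [0,-0.001,0,-0.005,0.001,0.015,1],
    [0,-0.001,0,-0.005,0.001,0.015,1],
  ],
)

```text
clock: 28.5
eef_pos: [564.1, 82.5, 22.3]
tcp_rot: [-3.141, -0.0, 3.082]
contact_force: [0.9, 0.5, -1.3]
opening: 0.686
grasp_force: 50.1
```

```bash
python3 - <<'E'
from h import *
s=r.sense();print(s["eef_pos"],s["tcp_rot"],s["contact_force"])
to([564.2,82.5,19.8],np.pi-.06)
E
```

```text
[564.05011469  82.5194303   22.27487928] [-3.14079896e+00 -4.21893219e-05  3.08192479e+00] [ 0.86892721  0.47813998 -1.34997679]
to [564.2  82.5  19.8] 3.082 : [-0.0003, -0.0, 0.0001, -0.0006, -0.0, 0.0099] rows 0.0
```

Call:
carry_out(
  series=[
    [0,0,0,0,0,0.005,1],
    [0,0,0,0,0,0.01,1],
    [0,0,0,0,0,0.01,1],
    [0,0,0,0,0,0.01,1],
  ],
)

```text
clock: 29.0
eef_pos: [564.1, 82.5, 19.8]
tcp_rot: [-3.141, 0.0, 3.082]
contact_force: [-0.3, -0.4, -1.1]
opening: 0.679
grasp_force: 50.1
```

Call:
carry_out(
  series=[
    [0,0,0,0,0,0,-0.55],
    [0,0,0,0,0,0,-0.55],
    [0,0,0,0,0,0,-0.55],
    [0,0,0,0,0,-0.1,-0.55],
    [0,0,0,0,0,-0.3,-0.55],
    [0,0,0,0,0,-0.5,-0.55],
    [0,0,0,0,0,-0.6,-0.55],
    [0,0,0,0,0,-0.6,-0.55],
  ],
)

```text
clock: 30.0
eef_pos: [565.5, 82.8, 172.1]
tcp_rot: [3.141, 0.004, 3.082]
contact_force: [-0.1, -0.1, 0.2]
opening: 0.771
grasp_force: 0.0
```

```bash
python3 - <<'E'
from h import *
s=r.sense();c=cal("wrist");im=r.grab_frame("wrist");cv2.imwrite("pics/p1.png",im[:,:,::-1]);print(s["eef_pos"])
for t in(75,90,105):print(cover(c,im,[564.8,82.4],32,t))
for d in r.silhouettes("wrist","cover_c_mid")[:2]:print(d["score"],rect(c,d["region"],32))
t=cal("top");im=r.grab_frame("top");
print("small",cover(t,im,[466,346],8,75))
to([440,200,200],2.98);to([500,340,200],2.88)
E
```

```text
[565.47471376  82.81794179 172.06123404]
(np.float64(0.8246211251234853), (array([564. ,  82.6, 120.2,  56.4]), np.float64(-0.059)), array([254.47474908, 173.88131273]))
(np.float64(0.8246211251234853), (array([564. ,  82.6, 120.2,  56.8]), np.float64(-0.06)), array([254.46829497, 173.5558165 ]))
(np.float64(0.3605551275463587), (array([564.6,  82.7, 121.4,  58.4]), np.float64(-0.06)), array([254.3389493, 173.9180579]))
0.94 (array([ 475.1, -136.7,   69. ,   33.4]), np.float64(-0.297))
0.59 (array([564.1,  82.3, 122.3,  59.5]), np.float64(-0.06))
small (np.float64(408.6059226198269), (array([ 634.6,  -26.2, 2497.9, 1736.7]), np.float64(-1.223)), array([217.74599955, 194.73456448]))
to [440 200 200] 2.98 : [-0.0004, -0.0005, 0.0324, 0.5206, 0.4396, -0.1249] rows 2.8
to [500 340 200] 2.88 : [-0.0004, -0.0005, 0.0643, 0.3145, 1.013, -0.1258] rows 4.3
```

View pics/p1.png

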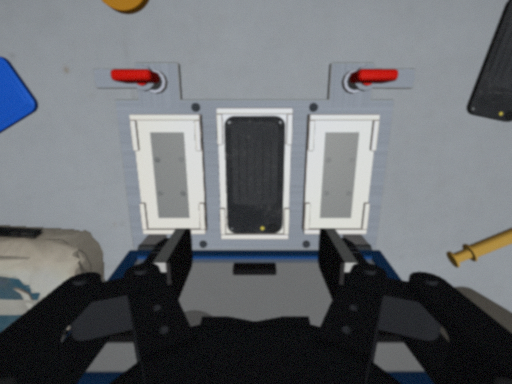

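Large cover sits centred in the middle nest at (255,174), measuring (564.4, 82.6) at yaw -0.06. Next, the small cover.

Call:
carry_out(
  series=[
    [0,0,0.02,0.25,0.15,-0.1,-1],
    [0,0,0.04,0.35,0.4,-0.1,-1],
    [0,0,0.064,0.32,0.7,-0.1,-1],
    [0,0,0.064,0.3,0.95,-0.1,-1],
    [0,0,0.064,0.3,1,-0.1,-1],
    [0,0,0.064,0.3,1,-0.1,-1],
    [0,0,0.064,0.3,1,-0.1,-1],
  ],
)

```text
clock: 31.02
eef_pos: [503.3, 335.8, 193.1]
tcp_rot: [-3.138, -0.002, 2.881]
contact_force: [0.5, 0.5, -0.8]
opening: 0.998
grasp_force: 0.0
```

```bash
python3 - <<'E'
from h import *
s=r.sense();c=cal("wrist");im=r.grab_frame("wrist");cv2.imwrite("pics/c2.png",im[:,:,::-1]);print(s["eef_pos"],s["tcp_rot"])
import pickle;pickle.dump((c,im),open("c2.pkl","wb"))
for t in(75,90,105):print(cover(c,im,[466,346],8,t))
for d in r.silhouettes("wrist","cover_a1_mid")[:2]:print(d["score"],rect(c,d["region"],8))
to([466,346,100],2.88)
E
```

```text
[503.29777603 335.78584045 193.08442213] [-3.13840914e+00 -1.50995116e-03  2.88129116e+00]
(np.float64(2.433105012119262), (array([466.4, 348.4, 107. ,  50.9]), np.float64(-0.253)), array([257.74068835, 134.86138614]))
(np.float64(2.45153013442623), (array([466.5, 348.4, 109.2,  52.1]), np.float64(-0.253)), array([257.74684116, 134.88537906]))
(np.float64(2.45153013442623), (array([466.5, 348.4, 109.2,  53.1]), np.float64(-0.255)), array([257.72227132, 134.84180292]))
to [466 346 100] 2.88 : [-0.0007, -0.0002, -0.0, 0.1566, 0.003, 0.3755] rows 1.6
```

Call:
carry_out(
  series=[
    [0,0,-0.002,0.08,0.01,0.36,-1],
    [0,0,-0.002,0.08,0.01,0.36,-1],
    [0,0,-0.002,0.08,0.01,0.36,-1],
    [0,0,-0.002,0.08,0.01,0.36,-1],
    [0,0,-0.002,0.08,0.01,0.36,-1],
  ],
)

```text
clock: 31.75
eef_pos: [486.8, 344.5, 106.4]
tcp_rot: [3.14, 0.002, 2.887]
contact_force: [-0.1, 0.5, -0.4]
opening: 1.0
grasp_force: 0.0
```

```bash
python3 - <<'E'
from h import *
import pickle
c0,im0=pickle.load(open("c2.pkl","rb"));c=cal("wrist");im=r.grab_frame("wrist")
a=cover(c0,im0,[466,348],8,105);b=cover(c,im,[466,348],8,105);print(b,tri([(c0,a[2][1],a[2][0]),(c,b[2][1],b[2][0])]))
to([466.5,348.4,3],2.888)
E
```

```text
(np.float64(0.6708203932499623), (array([466.3, 348.6, 109.2,  53.2]), np.float64(-0.254)), array([253.22210704, 162.35648568])) [464.45679372 349.00143843  -4.95403861]
to [466.5 348.4   3. ] 2.888 : [0.0004, 0.0006, -0.0004, 0.0826, -0.0057, 0.4127] rows 1.7
```

Call:
carry_out(
  series=[
    [0,0.0006,0,0.082,-0.0057,0.2,-0.55],
    [0,0.0006,0,0.082,-0.0057,0.38,-0.55],
    [0,0.0006,0,0.082,-0.0057,0.42,-0.55],
    [0,0.0006,0,0.082,-0.0057,0.42,-0.55],
    [0,0.0006,0,0.082,-0.0057,0.42,-0.55],
    [0,0.0006,0,0.082,-0.0057,0.42,-0.55],
  ],
)

```text
clock: 32.55
eef_pos: [466.3, 348.5, 1.2]
tcp_rot: [3.14, -0.0, 2.887]
contact_force: [-1.0, 0.2, 0.2]
opening: 0.774
grasp_force: 0.0
```

```bash
python3 - <<'E'
from h import *
s=r.sense();print(s["eef_pos"],s["tcp_rot"],s["opening"]*85,s["contact_force"]);to([466.5,348.4,-4.3],2.888)
im=r.grab_frame("wrist")[:,:,:].max(2);print(im[250,130:400:6])
E
```

```text
[466.28594696 348.5151895    1.16390505] [ 3.14034111e+00 -7.32259157e-05  2.88697630e+00] 65.7910523161789 [-1.02695131  0.2070494   0.21351553]
to [466.5 348.4  -4.3] 2.888 : [0.0004, -0.0, -0.0003, -0.0009, -0.0003, 0.0219] rows 0.1
[169 167 166 168  31  46  71  56  18  18  25 166 168  54  49  62  57  60
  58  61  62  61  61  57  61  61  64  62  59  78 169 167  13  14   5  71
  73  19 101 166 168 168 173 169 166]
```

Symmetric gaps. Lowering and gripping.

Call:
carry_out(
  series=[
    [0,0,0,0,0,0.011,-0.55],
    [0,0,0,0,0,0.021,-0.55],
    [0,0,0,0,0,0.021,-0.55],
    [0,0,0,0,0,0.021,1],
    [0,0,0,0,0,0.021,1],
    [0,0,0,0,0,0.021,1],
    [0,0,0,0,0,0.021,1],
    [0,0,0,0,0,0.021,1],
  ],
  force=45,
)

```text
clock: 33.6
eef_pos: [466.6, 349.1, -3.4]
tcp_rot: [3.14, 0.0, 2.887]
contact_force: [-3.2, -0.2, 21.5]
opening: 0.618
grasp_force: 53.9
```

Call:
carry_out(
  series=[
    [0,0,0,0,0,-0.1,1],
    [0,0,0,0,0,-0.3,1],
    [0,0,0,0,0,-0.6,1],
    [0,0,0,0,0,-0.7,1],
    [0,0,0,0,0,-0.7,1],
  ],
)

```text
clock: 34.22
eef_pos: [467.2, 349.2, 172.7]
tcp_rot: [3.138, 0.002, 2.887]
contact_force: [0.2, -0.4, -1.2]
opening: 0.612
grasp_force: 48.6
```

```bash
python3 - <<'E'
from h import *
s=r.sense();print(s["eef_pos"],s["tcp_rot"],s["opening"]*85,s["grasp_force"])
c=cal("wrist");im=r.grab_frame("wrist");cv2.imwrite("pics/g5.png",im[:,:,::-1]);g=im.max(2).astype(int)
print("edge rows",[int(np.argmax(g[60:240,u]<90))+60 for u in (225,245,265,285)],"cols",[(int(np.argmax(g[v,150:]<90))+150) for v in(165,180,200)],[(361-int(np.argmax(g[v,361:150:-1]<90))) for v in(165,180,200)])
A=R.from_euler("xyz",s["tcp_rot"])
print(proj(c,[s["eef_pos"]+A.apply([x,w,-12.3]) for x,w in((56,27),(56,-27),(55,0))]).round(1))
to([500,250,180],3.0);to([568.8,170.8,180],3.082)
E
```

```text
[467.19230493 349.15957751 172.74778572] [3.13757089e+00 2.15344967e-03 2.88718193e+00] 52.02836040378276 48.591715693473816
edge rows [140, 140, 140, 140] cols [200, 201, 202] [309, 309, 308]
[[314.3 137.7]
 [195.7 137.8]
 [255.  140. ]]
to [500 250 180] 3.0 : [0.0004, 0.0, -0.0359, -0.2302, -0.3465, -0.0381] rows 1.7
to [568.8 170.8 180. ] 3.082 : [0.0004, 0.0, -0.062, -0.5763, -0.5839, -0.0384] rows 3.3
```

Call:
carry_out(
  series=[
    [0,0,-0.02,-0.14,-0.15,-0.04,1],
    [0,0,-0.04,-0.29,-0.3,-0.04,1],
    [0,0,-0.062,-0.43,-0.44,-0.04,1],
    [0,0,-0.062,-0.575,-0.584,-0.04,1],
    [0,0,-0.062,-0.575,-0.584,-0.04,1],
    [0,0,-0.062,-0.575,-0.584,-0.04,1],
  ],
)

```text
clock: 35.02
eef_pos: [566.9, 170.3, 177.7]
tcp_rot: [-3.141, -0.004, 3.081]
contact_force: [-0.2, -0.4, -0.7]
opening: 0.616
grasp_force: 48.6
```

```bash
python3 - <<'E'
from h import *
s=r.sense();print(s["eef_pos"],s["tcp_rot"],s["opening"]*85,s["grasp_force"])
im=r.grab_frame("wrist");g=im.max(2).astype(int)
print("edge rows",[int(np.argmax(g[60:240,u]<90))+60 for u in (225,245,265,285)],"cols",[(int(np.argmax(g[v,170:]<90))+170) for v in(165,180,200)],[(341-int(np.argmax(g[v,341:150:-1]<90))) for v in(165,180,200)])
to([569.3,170.8,33],3.082)
E
```

```text
[566.92719329 170.31095721 177.68196366] [-3.14059314 -0.00449248  3.08093888] 52.38564991882649 48.5726273059845
edge rows [140, 140, 140, 140] cols [170, 170, 170] [309, 309, 308]
to [569.3 170.8  33. ] 3.082 : [-0.0003, -0.0013, 0.0, -0.0121, 0.0007, 0.58] rows 2.3
```

Call:
carry_out(
  series=[
    [0,0,0,-0.008,0.001,0.2,1],
    [0,0,0,-0.008,0.001,0.4,1],
    [0,0,0,-0.008,0.001,0.55,1],
    [0,0,0,-0.008,0.001,0.58,1],
    [0,0,0,-0.008,0.001,0.58,1],
    [0,0,0,-0.008,0.001,0.58,1],
    [0,0,0,-0.008,0.001,0.58,1],
    [0,0,0,-0.008,0.001,0.58,1],
  ],
)

```text
clock: 36.08
eef_pos: [570.2, 170.7, 35.1]
tcp_rot: [3.142, -0.0, 3.082]
contact_force: [-0.8, -0.6, 0.2]
opening: 0.61
grasp_force: 48.6
```

```bash
python3 - <<'E'
from h import *
s=r.sense();print(s["eef_pos"],s["tcp_rot"],s["opening"]*85,s["contact_force"])
to([569.3,170.8,23.4],3.082)
E
```

```text
[570.19158025 170.66013205  35.11128501] [ 3.14152054e+00 -4.53092911e-04  3.08186384e+00] 51.85008531255597 [-0.79226468 -0.57416846  0.19220277]
to [569.3 170.8  23.4] 3.082 : [0.0, -0.0001, -0.0, 0.0036, 0.0003, 0.0468] rows 0.2
```

Call:
carry_out(
  series=[
    [0,0,0,0.003,0,0.01,1],
    [0,0,0,0.003,0,0.02,1],
    [0,0,0,0.003,0,0.03,1],
    [0,0,0,0.003,0,0.046,1],
    [0,0,0,0.003,0,0.046,1],
    [0,0,0,0.003,0,0.046,1],
  ],
)

```text
clock: 36.83
eef_pos: [568.9, 170.6, 22.7]
tcp_rot: [-3.141, -0.002, 3.082]
contact_force: [-0.0, -0.6, -0.9]
opening: 0.619
grasp_force: 48.6
```

```bash
python3 - <<'E'
from h import *
s=r.sense();print(s["eef_pos"],s["tcp_rot"],s["opening"]*85,s["contact_force"])
im=r.grab_frame("wrist");cv2.imwrite("pics/g6.png",im[:,:,::-1])
to([569.3,170.8,20.9],3.082)
E
```

```text
[568.91906881 170.57102894  22.65044987] [-3.14114510e+00 -1.91185626e-03  3.08191007e+00] 52.593016304789934 [-0.02814739 -0.56498502 -0.91377015]
to [569.3 170.8  20.9] 3.082 : [-0.0001, -0.0006, -0.0, -0.0014, 0.001, 0.0073] rows 0.0
```

No contact on the rim. Final lowering, then release.

Call:
carry_out(
  series=[
    [0,0,0,-0.001,0,0.006,1],
    [0,0,0,-0.001,0,0.008,1],
    [0,0,0,-0.001,0,0.008,1],
    [0,0,0,-0.001,0,0.008,1],
  ],
)

```text
clock: 37.38
eef_pos: [569.2, 170.5, 20.8]
tcp_rot: [-3.141, -0.002, 3.082]
contact_force: [-0.5, 0.0, 0.7]
opening: 0.616
grasp_force: 49.2
```

Call:
carry_out(
  series=[
    [0,0,0,0,0,0,-0.45],
    [0,0,0,0,0,0,-0.45],
    [0,0,0,0,0,0,-0.45],
    [0,0,0,0,0,-0.1,-0.45],
    [0,0,0,0,0,-0.3,-0.45],
    [0,0,0,0,0,-0.5,-0.45],
    [0,0,0,0,0,-0.7,-0.45],
    [0,0,0,0,0,-0.7,-0.45],
  ],
)

```text
clock: 38.38
eef_pos: [572.0, 171.4, 200.2]
tcp_rot: [3.139, 0.006, 3.082]
contact_force: [0.1, 0.3, -0.4]
opening: 0.723
grasp_force: 0.0
```

```bash
python3 - <<'E'
from h import *
s=r.sense();c=cal("wrist");im=r.grab_frame("wrist");cv2.imwrite("pics/p2.png",im[:,:,::-1]);print(s["eef_pos"],s["tcp_rot"])
for t in(75,90,105):print(cover(c,im,[569.4,170.8],32,t)[1],cover(c,im,[564.8,82.5],32,t)[1])
to([620,80,330],1.513)
E
```

```text
[571.98871845 171.35453767 200.17135949] [3.13936957 0.0055196  3.08194613]
(array([568.7, 170.6, 106.7,  49.3]), np.float64(-0.056)) (array([563.9,  83.4, 117.9,  57.1]), np.float64(-0.06))
(array([568.7, 170.6, 106.6,  50.4]), np.float64(-0.061)) (array([564. ,  83.3, 120.2,  57.8]), np.float64(-0.06))
(array([569.3, 170.7, 108. ,  51.1]), np.float64(-0.054)) (array([564. ,  83.1, 120.2,  58.7]), np.float64(-0.059))
to [620  80 330] 1.513 : [0.0007, 0.0003, 0.4994, -0.2201, -0.3507, -0.5292] rows 8.4
```

View pics/p2.png

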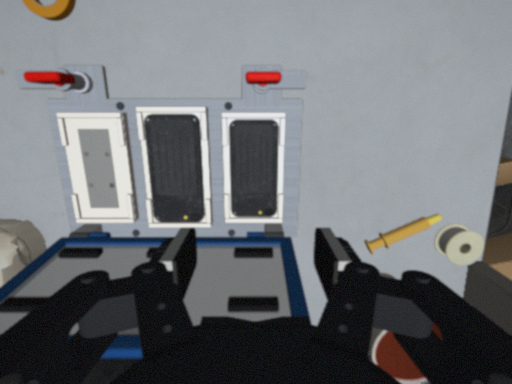

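Both covers lie inside their rims: large at (177,168), small at (254,168), with measured centres within about 1 mm of the nests. Returning to the bar to shut the lid.

Call:
carry_out(
  series=[
    [0,0,0.06,0,0,-0.2,-0.2],
    [0,0,0.12,0,0,-0.4,0.4],
    [0,0,0.18,-0.05,-0.1,-0.53,0.4],
    [0,0,0.24,-0.1,-0.2,-0.53,0.4],
    [0,0,0.3,-0.15,-0.35,-0.53,0.4],
    [0,0,0.36,-0.22,-0.35,-0.53,0.4],
    [0,0,0.42,-0.22,-0.35,-0.53,0.4],
    [0,0,0.48,-0.22,-0.35,-0.53,0.4],
  ],
)

```text
clock: 39.42
eef_pos: [618.9, 79.7, 325.9]
tcp_rot: [-3.136, 0.001, 1.575]
contact_force: [-0.2, -0.3, 0.0]
opening: 0.302
grasp_force: 0.0
```

```bash
python3 - <<'E'
from h import *
print(r.sense()["eef_pos"],r.sense()["tcp_rot"]);to([658.3,78,262],1.513)
t=cal("top");print([onz(t,v,u,0)[:2].round() for u,v in((493,211),(511,211),(493,233),(511,237))])
E
```

```text
[618.93042922  79.69013114 325.85180177] [-3.13646873e+00  6.85662328e-04  1.57529766e+00]
to [658.3  78.  262. ] 1.513 : [-0.0016, 0.0003, 0.0198, -0.0073, 0.1588, 0.2546] rows 1.2
[array([  794., -1033.]), array([  820., -1105.]), array([  700., -1052.]), array([  709., -1126.])]
```

Call:
carry_out(
  series=[
    [-0.0016,0,0.02,-0.007,0.159,0.1,0.4],
    [-0.0016,0,0.02,-0.007,0.159,0.25,0.4],
    [-0.0016,0,0.02,-0.007,0.159,0.25,0.4],
    [-0.0016,0,0.02,-0.007,0.159,0.25,0.4],
    [-0.0016,0,0.02,-0.007,0.159,0.25,0.4],
  ],
)

```text
clock: 40.05
eef_pos: [659.6, 78.8, 267.3]
tcp_rot: [3.136, -0.0, 1.519]
contact_force: [-0.1, 0.3, 0.4]
opening: 0.3
grasp_force: 0.0
```

```bash
python3 - <<'E'
from h import *
s=r.sense();print(s["eef_pos"],s["tcp_rot"],s["contact_force"]);to([658.6,78,214.4],1.513)
c=cal("wrist");im=r.grab_frame("wrist");g=im.max(2)
A=R.from_euler("xyz",s["tcp_rot"])
B=[658.6,78,228.4]
for y in(30,45): 
    p=np.array(B)+[.06*-y*-1*0,y,0];q=proj(c,[p])[0];print("bar at y+",y,q.round(1),g[int(q[1]),int(q[0])-40:int(q[0])+40:4])
E
```

```text
[659.62413491  78.82519614 267.2579209 ] [ 3.13613330e+00 -1.31452063e-04  1.51921463e+00] [-0.11758318  0.34203079  0.36046148]
to [658.6  78.  214.4] 1.513 : [0.0017, -0.0, 0.002, -0.0035, -0.0051, 0.2114] rows 0.8
bar at y+ 30 [251.5 171.8] [ 64  61  57  59  59 194 137  35  44  35  40  41  28 191 201 199 200 198
 196 197]
bar at y+ 45 [250.2 148.8] [ 67  68  63  50  51 185 242 140 111  24  35  48  32 130 198 196 195 193
 190 190]
```

The dark bar is where predicted (col ~250). Descend and grip.

Call:
carry_out(
  series=[
    [0.0017,0,0.002,-0.003,-0.005,0.1,0.4],
    [0.0017,0,0.002,-0.003,-0.005,0.21,0.4],
    [0.0017,0,0.002,-0.003,-0.005,0.21,0.4],
    [0.0017,0,0.002,-0.003,-0.005,0.21,0.4],
    [0.0017,0,0.002,-0.003,-0.005,0.21,1],
    [0.0017,0,0.002,-0.003,-0.005,0.21,1],
    [0.0017,0,0.002,-0.003,-0.005,0.21,1],
    [0.0017,0,0.002,-0.003,-0.005,0.21,1],
  ],
  force=40,
)

```text
clock: 41.1
eef_pos: [658.8, 78.1, 214.9]
tcp_rot: [3.141, -0.0, 1.513]
contact_force: [-1.1, 0.3, 6.2]
opening: 0.123
grasp_force: 39.1
```

```bash
python3 - <<'E'
from h import *
s=r.sense();print(s["eef_pos"],s["tcp_rot"],s["contact_force"],s["opening"]*85,s["grasp_force"])
P=s["eef_pos"];A=R.from_euler("xyz",s["tcp_rot"])
u=np.array([np.cos(-.06),np.sin(-.06),0]);P0=np.array([453.78,90.16,26.32])
f=lambda th:P0+188*(u*(1-np.cos(th))+np.array([0,0,np.sin(th)]))
t0=1.66;q=lambda th:A.inv().apply(f(th)-f(t0))/250
for th in np.arange(1.6,-.01,-.1):print(round(th,1),np.round(q(th),3).tolist(),np.round(q(th)-q(.8),3)[1:].tolist())
E
```

```text
[658.84140524  78.10193679 214.92070372] [ 3.14104559e+00 -2.65746723e-04  1.51276488e+00] [-1.11736924  0.26685148  6.16103791] 10.436224671955166 39.11525845527649
1.6 [0.0, -0.045, -0.003] [0.546, -0.212]
1.5 [0.0, -0.12, -0.001] [0.471, -0.21]
1.4 [0.0, -0.195, 0.008] [0.396, -0.201]
1.3 [0.001, -0.268, 0.024] [0.323, -0.185]
1.2 [0.001, -0.34, 0.048] [0.252, -0.161]
1.1 [0.001, -0.408, 0.079] [0.183, -0.131]
1.0 [0.001, -0.473, 0.116] [0.118, -0.093]
0.9 [0.001, -0.535, 0.16] [0.056, -0.05]
0.8 [0.001, -0.591, 0.209] [-0.0, 0.0]
0.7 [0.001, -0.642, 0.264] [-0.051, 0.055]
0.6 [0.001, -0.688, 0.324] [-0.097, 0.115]
0.5 [0.001, -0.727, 0.388] [-0.136, 0.179]
0.4 [0.001, -0.76, 0.456] [-0.169, 0.247]
0.3 [0.001, -0.786, 0.526] [-0.195, 0.317]
0.2 [0.001, -0.804, 0.599] [-0.213, 0.39]
0.1 [0.001, -0.816, 0.673] [-0.225, 0.464]
-0.0 [0.001, -0.819, 0.749] [-0.228, 0.539]
```

Call:
carry_out(
  series=[
    [0,0,0,0,-0.045,-0.003,1],
    [0,0,0,0,-0.12,-0.001,1],
    [0,0,0,0,-0.195,0.008,1],
    [0,0,0,0,-0.268,0.024,1],
    [0,0,0,0,-0.34,0.048,1],
    [0,0,0,0,-0.408,0.079,1],
    [0,0,0,0,-0.473,0.116,1],
    [0,0,0,0,-0.473,0.116,1],
  ],
  force=40,
)

```text
clock: 42.1
eef_pos: [538.6, 85.1, 184.3]
tcp_rot: [-3.138, -0.0, 1.513]
contact_force: [-1.3, 1.8, 1.5]
opening: 0.12
grasp_force: 40.4
```

Call:
carry_out(
  series=[
    [0,0,0,0,-0.062,0.044,1],
    [0,0,0,0,-0.118,0.093,1],
    [0,0,0,0,-0.169,0.148,1],
    [0,0,0,0,-0.215,0.208,1],
    [0,0,0,0,-0.254,0.272,1],
    [0,0,0,0,-0.287,0.34,1],
    [0,0,0,0,-0.313,0.41,1],
    [0,0,0,0,-0.313,0.41,1],
  ],
)

```text
clock: 43.1
eef_pos: [462.3, 89.6, 81.7]
tcp_rot: [-3.14, 0.0, 1.513]
contact_force: [1.9, 2.4, -3.4]
opening: 0.123
grasp_force: 41.6
```

Call:
carry_out(
  series=[
    [0,0,0,0,-0.01,0.036,1],
    [0,0,0,0,-0.018,0.073,1],
    [0,0,0,0,-0.025,0.11,1],
    [0,0,0,0,-0.03,0.147,1],
    [0,0,0,0,-0.033,0.185,1],
    [0,0,0,0,-0.033,0.205,1],
    [0,0,0,0,-0.033,0.22,1],
    [0,0,0,0,-0.033,0.22,1],
  ],
)

```text
clock: 44.1
eef_pos: [453.7, 90.0, 26.5]
tcp_rot: [-3.14, -0.0, 1.513]
contact_force: [4.5, 3.7, -1.3]
opening: 0.119
grasp_force: 41.4
```

```bash
python3 - <<'E'
from h import *
s=r.sense();print(s["eef_pos"],s["tcp_rot"],s["contact_force"],s["opening"]*85,s["grasp_force"])
to([453.8,90.2,26.3],1.513)
E
```

```text
[453.65887198  89.98744683  26.49307275] [-3.14019718e+00 -5.22683603e-06  1.51278491e+00] [ 4.52508965  3.71989938 -1.32374739] 10.148541759201244 41.42074763774872
to [453.8  90.2  26.3] 1.513 : [-0.0004, -0.0, -0.0001, 0.0009, 0.0005, 0.0008] rows 0.0
```

Lid is back at its shut position (within 0.2 mm). I'll press 1.5 mm further to make sure, then release.

Call:
carry_out(
  series=[
    [0,0,0,0,0,0.004,1],
    [0,0,0,0,0,0.007,1],
    [0,0,0,0,0,0.007,1],
  ],
)

```text
clock: 44.48
eef_pos: [453.7, 90.0, 25.5]
tcp_rot: [-3.14, -0.0, 1.513]
contact_force: [2.0, 3.2, 7.7]
opening: 0.118
grasp_force: 42.3
```

Call:
carry_out(
  series=[
    [0,0,0,0,0,-0.006,0.4],
    [0,0,0,0,0,-0.006,0.4],
    [0,0,0,0,0,-0.006,0.4],
    [0,0,0,0,0,-0.1,0.4],
    [0,0,0,0,0,-0.3,0.4],
    [0,0,0,0,0,-0.52,0.4],
    [0,0,0,0,0,-0.52,0.4],
  ],
)

```text
clock: 45.35
eef_pos: [455.8, 90.2, 158.9]
tcp_rot: [3.137, -0.001, 1.513]
contact_force: [-0.2, -0.1, -0.9]
opening: 0.299
grasp_force: 0.0
```

```bash
python3 - <<'E'
from h import *
s=r.sense();print(s["eef_pos"],s["contact_force"])
c=cal("wrist");im=r.grab_frame("wrist")
h=cv2.cvtColor(im,cv2.COLOR_RGB2HSV);b=((abs(h[...,0].astype(int)-110)<12)&(h[...,1]>120)).astype(np.uint8)
cs,_=cv2.findContours(b,0,2);k=max(cs,key=cv2.contourArea)[:,0,:];P=np.array([onz(c,v,u,44)[:2] for u,v in k if u<480 and v>5])
q=(P-[642,78.3])@np.array([[np.cos(-.06),-np.sin(-.06)],[np.sin(-.06),np.cos(-.06)]])
print("lid front x",np.percentile(q[:,0],[1,5,10]),"(shut -152)")
for ce,a,m in reds(im):print(ce.round(),a,onz(c,ce[1],ce[0],76).round(1),rect(c,m,78))
to([465.7,-8.5,160],1.513)
E
```

```text
[455.76702195  90.23145211 158.89871871] [-0.23720244 -0.09770584 -0.86089424]
lid front x [-153.54519227 -152.74207584 -148.46273002] (shut -152)
[275.  72.] 489 [475.8 184.5  76. ] (array([474.7, 184. ,  30.2,   9.6]), np.float64(1.536))
[271. 295.] 253 [464.3  -6.3  76. ] (array([463.8,  -5.8,  31.7,   9. ]), np.float64(1.531))
to [465.7  -8.5 160. ] 1.513 : [0.0004, -0.0002, -0.0001, -0.3906, 0.0683, -0.0127] rows 1.6
```

Call:
carry_out(
  series=[
    [0,0,0,-0.39,0.07,0,0.2],
    [0,0,0,-0.39,0.07,0,0.2],
    [0,0,0,-0.39,0.07,0,0.2],
    [0,0,0,-0.39,0.07,0,0.2],
  ],
)

```text
clock: 45.9
eef_pos: [464.3, -8.3, 154.1]
tcp_rot: [-3.137, 0.0, 1.512]
contact_force: [-0.2, -0.4, -0.7]
opening: 0.399
grasp_force: 0.0
```

```bash
python3 - <<'E'
from h import *
s=r.sense();print(s["eef_pos"])
c=cal("wrist");im=r.grab_frame("wrist")
for ce,a,m in reds(im):print(ce.round(),a,onz(c,ce[1],ce[0],76).round(1),rect(c,m,78))
to([466,-8.7,59],1.511)
E
```

```text
[464.2858454   -8.31317937 154.14811378]
[257. 196.] 349 [465.2  -7.2  76. ] (array([465.2,  -6.9,  31.1,   9.6]), np.float64(1.519))
to [466.   -8.7  59. ] 1.511 : [-0.0013, 0.0, 0.0006, -0.0025, 0.0078, 0.3815] rows 1.5
```

Call:
carry_out(
  series=[
    [-0.001,0,0,-0.002,0.006,0.2,0.2],
    [-0.001,0,0,-0.002,0.006,0.38,0.2],
    [-0.001,0,0,-0.002,0.006,0.38,0.2],
    [-0.001,0,0,-0.002,0.006,0.38,0.2],
    [-0.001,0,0,-0.002,0.006,0.38,1],
    [-0.001,0,0,-0.002,0.006,0.38,1],
    [-0.001,0,0,-0.002,0.006,0.38,1],
    [-0.001,0,0,-0.002,0.006,0.38,1],
  ],
  force=30,
)

```text
clock: 46.95
eef_pos: [466.0, -8.9, 61.8]
tcp_rot: [3.141, -0.0, 1.512]
contact_force: [-7.2, 1.9, 11.9]
opening: 0.094
grasp_force: 33.8
```

Call:
carry_out(
  series=[
    [0,0,-0.055,0,0,0,1],
    [0,0,-0.11,0,0,0,1],
    [0,0,-0.165,0,0,0,1],
    [0,0,-0.22,0,0,0,1],
    [0,0,-0.275,0,0,0,1],
    [0,0,-0.33,0,0,0,1],
    [0,0,-0.385,0,0,0,1],
    [0,0,-0.44,0,0,0,1],
  ],
)

```text
clock: 47.95
eef_pos: [465.7, -8.9, 61.8]
tcp_rot: [3.142, 0.0, 2.9]
contact_force: [-7.8, 1.0, 13.4]
opening: 0.093
grasp_force: 33.9
```

Call:
carry_out(
  series=[
    [0,0,-0.05,0,0,0,1],
    [0,0,-0.05,0,0,0,1],
    [0,0,-0.05,0,0,0,1],
    [0,0,-0.05,0,0,0,0.2],
    [0,0,-0.05,0,0,0,0.2],
    [0,0,-0.05,0,0,-0.2,0.2],
    [0,0,-0.05,0,0,-0.4,0.2],
    [0,0,-0.05,0,0,-0.4,0.2],
  ],
)

```text
clock: 48.95
eef_pos: [469.2, -9.1, 164.1]
tcp_rot: [3.141, 0.009, 3.052]
contact_force: [0.3, 0.4, 0.1]
opening: 0.399
grasp_force: 0.0
```

```bash
python3 - <<'E'
from h import *
s=r.sense();print(s["eef_pos"],s["tcp_rot"])
c=cal("wrist");im=r.grab_frame("wrist")
for ce,a,m in reds(im):print(ce.round(),a,onz(c,ce[1],ce[0],76).round(1),rect(c,m,78))
to([477.4,185,160],1.511)
E
```

```text
[469.21952671  -9.1449207  164.0552406 ] [3.14131118 0.00864216 3.05213426]
[255. 186.] 315 [462.9  -8.7  76. ] (array([463.2,  -8.8,  30.3,   9.1]), np.float64(-0.09))
[485. 180.] 350 [475.6 183.8  76. ] (array([474.6, 182.7,  31.1,   8.5]), np.float64(1.481))
to [477.4 185.  160. ] 1.511 : [0.0014, 0.0014, 0.4906, 0.0312, 0.7767, 0.0083] rows 8.3
```

Call:
carry_out(
  series=[
    [0,0,0.06,0,0.1,0,0.2],
    [0,0,0.12,0.01,0.2,0,0.2],
    [0,0,0.18,0.02,0.3,0,0.2],
    [0,0,0.24,0.03,0.4,0,0.2],
    [0,0,0.3,0.03,0.5,0,0.2],
    [0,0,0.36,0.03,0.6,0,0.2],
    [0,0,0.42,0.03,0.7,0,0.2],
    [0,0,0.48,0.03,0.777,0,0.2],
  ],
)

```text
clock: 50.0
eef_pos: [475.5, 185.7, 158.7]
tcp_rot: [-3.141, 0.001, 1.546]
contact_force: [0.2, -0.5, 0.0]
opening: 0.402
grasp_force: 0.0
```

Call:
carry_out(
  series=[
    [0,0,0.01,0,0,0,0.2],
    [0,0,0.01,0,0,0,0.2],
    [0,0,0.01,0,0,0,0.2],
  ],
)

```text
clock: 50.38
eef_pos: [476.0, 184.3, 159.9]
tcp_rot: [3.141, 0.001, 1.522]
contact_force: [0.2, 0.5, 0.0]
opening: 0.399
grasp_force: 0.0
```

```bash
python3 - <<'E'
from h import *
s=r.sense();print(s["eef_pos"],s["tcp_rot"])
c=cal("wrist");im=r.grab_frame("wrist")
for ce,a,m in reds(im):print(ce.round(),a,onz(c,ce[1],ce[0],76).round(1),rect(c,m,78))
to([477.5,185,60],1.511)
E
```

```text
[475.97431142 184.29889065 159.85083502] [3.14122804e+00 7.01061103e-04 1.52246996e+00]
[256. 193.] 331 [476.7 186.2  76. ] (array([476.8, 186.1,  30.9,   9. ]), np.float64(1.522))
to [477.5 185.   60. ] 1.511 : [0.0002, 0.0002, 0.0034, 0.0029, 0.0052, 0.4] rows 1.6
```

Call:
carry_out(
  series=[
    [0,0,0.002,0.003,0.005,0.2,0.2],
    [0,0,0.002,0.003,0.005,0.4,0.2],
    [0,0,0.002,0.003,0.005,0.4,0.2],
    [0,0,0.002,0.003,0.005,0.4,0.2],
    [0,0,0.002,0.003,0.005,0.4,1],
    [0,0,0.002,0.003,0.005,0.4,1],
    [0,0,0.002,0.003,0.005,0.4,1],
    [0,0,0.002,0.003,0.005,0.4,1],
  ],
  force=30,
)

```text
clock: 51.42
eef_pos: [477.6, 186.2, 62.1]
tcp_rot: [3.14, -0.001, 1.514]
contact_force: [-6.5, 1.1, 11.9]
opening: 0.099
grasp_force: 34.0
```

Call:
carry_out(
  series=[
    [0,0,0.055,0,0,0,1],
    [0,0,0.11,0,0,0,1],
    [0,0,0.165,0,0,0,1],
    [0,0,0.22,0,0,0,1],
    [0,0,0.275,0,0,0,1],
    [0,0,0.33,0,0,0,1],
    [0,0,0.385,0,0,0,1],
    [0,0,0.44,0,0,0,1],
  ],
)

```text
clock: 52.42
eef_pos: [478.9, 185.0, 62.2]
tcp_rot: [3.14, -0.004, 0.128]
contact_force: [0.7, -8.9, 7.2]
opening: 0.092
grasp_force: 33.6
```

Call:
carry_out(
  series=[
    [0,0,0.05,0,0,0,1],
    [0,0,0.05,0,0,0,1],
    [0,0,0.05,0,0,0,1],
    [0,0,0.05,0,0,0,0.2],
    [0,0,0.05,0,0,0,0.2],
    [0,0,0.05,0,0,-0.2,0.2],
    [0,0,0.05,0,0,-0.5,0.2],
    [0,0,0.05,0,0,-0.7,0.2],
  ],
)

```text
clock: 53.42
eef_pos: [477.1, 185.9, 237.3]
tcp_rot: [3.142, -0.001, -0.025]
contact_force: [0.6, 0.8, -0.6]
opening: 0.399
grasp_force: 0.0
```

```bash
python3 - <<'E'
from h import *
s=r.sense();print(s["eef_pos"],s["tcp_rot"],s["contact_force"])
c=cal("wrist");im=r.grab_frame("wrist");cv2.imwrite("pics/end.png",im[:,:,::-1])
for ce,a,m in reds(im):print(ce.round(),a,onz(c,ce[1],ce[0],76).round(1),rect(c,m,78))
h=cv2.cvtColor(im,cv2.COLOR_RGB2HSV);b=((abs(h[...,0].astype(int)-110)<12)&(h[...,1]>120)).astype(np.uint8)
print("lid",rect(c,b,44))
E
```

```text
[477.08612731 185.90114106 237.27822043] [ 3.14153073e+00 -9.34404423e-04 -2.46079693e-02] [ 0.60849346  0.80525042 -0.59767756]
[256. 174.] 195 [476.6 184.9  76. ] (array([476.8, 184.9,  30. ,   8.7]), np.float64(-0.025))
[433. 180.] 203 [465.1  -9.5  76. ] (array([465.3,  -8.4,  28.3,   9.1]), np.float64(-0.066))
lid (array([568.5,  81.6, 262. , 156.8]), np.float64(1.522))
```

Both turnbuttons read about 1.54 rad and the lid is back at its shut pose. A last check of the covers through the pane, then hand in.

```bash
python3 - <<'E'
from h import *
c=cal("wrist");im=r.grab_frame("wrist")
a=[cover(c,im,n,32,t)[1] for n in([569.4,170.8],[564.8,82.5]) for t in(100,130)]
print(a)
ok=any(np.hypot(*(q[0][:2]-[569.4,170.8]))<6 for q in a) and any(np.hypot(*(q[0][:2]-[564.8,82.5]))<6 for q in a)
print(ok, r.sign_off() if ok else "hold")
E
```

```text
[(array([451.7,  86.5, 107.1,  11.9]), np.float64(1.512)), (array([548.8,  79.8, 271.6, 210.7]), np.float64(1.524)), (array([451.7,  86.5, 107.1,  11.9]), np.float64(1.512)), (array([548.8,  79.8, 271.6, 210.7]), np.float64(1.524))]
False hold
```

```bash
python3 - <<'E'
from h import *
c=cal("wrist");im=r.grab_frame("wrist");g=cv2.cvtColor(im,cv2.COLOR_RGB2GRAY)
u=np.array([np.cos(-.06),np.sin(-.06)]);v=np.array([-u[1],u[0]])
def prof(N,L,W):
    f=lambda x,y:int(cv2.getRectSubPix(g,(1,1),tuple(map(float,proj(c,[[*(np.array(N)+u*x+v*y),32]])[0])))[0,0])
    print("x",[f(x,0) for x in np.arange(-L/2-8,L/2+9,4)]);print("y",[f(0,y) for y in np.arange(-W/2-8,W/2+9,3)])
for n,L,W in(([569.4,170.8],112,54),([564.8,82.5],124,60),([559.5,-5.5],112,54)):prof(n,L,W)
E
```

```text
x [103, 183, 158, 171, 174, 173, 164, 165, 164, 171, 172, 173, 172, 172, 171, 172, 172, 171, 170, 171, 172, 172, 171, 169, 162, 162, 161, 166, 166, 173, 199, 103, 57]
y [195, 209, 211, 179, 169, 173, 170, 170, 172, 171, 172, 172, 171, 171, 169, 171, 169, 171, 171, 169, 173, 175, 64, 108]
x [60, 65, 174, 171, 172, 171, 171, 166, 163, 164, 169, 172, 170, 170, 171, 171, 170, 169, 171, 169, 170, 169, 170, 169, 170, 162, 161, 161, 163, 166, 164, 164, 140, 58, 55, 54]
y [191, 194, 206, 192, 168, 169, 171, 171, 168, 170, 170, 173, 170, 170, 171, 172, 171, 173, 169, 171, 169, 168, 168, 184, 212, 208]
x [120, 206, 205, 208, 208, 184, 160, 160, 161, 185, 187, 184, 187, 186, 185, 183, 184, 185, 183, 184, 183, 184, 183, 180, 159, 157, 157, 192, 203, 202, 190, 74, 55]
y [114, 178, 195, 204, 204, 206, 205, 203, 187, 185, 186, 185, 186, 184, 185, 186, 186, 185, 188, 203, 206, 208, 207, 207]
```

Through the pane, the covers fill the left and middle nests symmetrically, and the right nest shows its empty floor. Handing in.

```bash
python3 -c "
from rig import r
print(r.sign_off())"
```

```text
the job is handed in; nothing more can be done
None
```

I handed the job in with both covers that were on the bench (the large one and one small one) seated in the middle and left nests, the lid shut and both turnbuttons across its front edge. No verdict came back, and I viewed 15 pictures against the limit of 14.

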